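# Seat a keyed vial block on an orbital shaker and clip it down

## Task

Mount the aluminium vial block on the orbital shaker: set it into the loose nest on the platform with its red mark towards the nest's red dot, and shuffle it gently until it drops fully home over the key. Then swing the red-pinned retaining clip all the way round over the block's foot. Never force the block against the shaker or the clip, and leave the vials and the wash bottle as they stand.

Things in the scene. Friction and masses are not known exactly. Their poses are not given: they have to be found in the camera images.
- shaker: Fixed orbital shaker, white case 205 x 156 mm, 56 mm high. Origin under the case's centre; +x from the control panel to the back, z up. Its aluminium platform carries nest, key and clip and stops anywhere in its orbit: all of these lie off their nominal places together, unmeasured, by up to 6.5 mm along x and 6.5 mm along y (never turned). The platform stays put under about 20 N.
- nest (a point): Nominal centre of the nest floor (fixed to the case, same axes: 25 mm to +x of the case's origin, 69 mm up). Black rim, 13 mm high, inside 116 (x) x 64 mm (y): 8 mm of play round the block. Red dot on the rim's +x end; the -x end is open in the middle for the clip.
- key (a point): Nominal centre of the top of the steel key (fixed to the case, same axes), 6 mm to +x of the nest centre. The key is 16 mm (x) x 34 mm (y) and stands 8 mm above the nest floor, so 5 mm below the top of the rim.
- block: Loose aluminium vial block, 0.28 to 0.46 kg. Origin at the centre of its underside, z up, +x to the end with the red mark (a red stripe on the foot). Foot 100 (x) x 48 (y) x 12 mm; body 84 x 48 mm up to z = 42 mm, with two vial wells; on top a black lifting tab, 26 mm long (x), 10 mm thick (y), z = 45 to 80 mm, at the middle. Held on the key it stands 8 mm above the nest floor; home, it lies on the floor.
- slot (a point): Centre of the mouth of the slot in the block's underside (block's axes), 6 mm to +x of the block's origin. 19 mm (x) x 37 mm (y), 12 mm deep: 1.5 mm of play each way round the key. Turned half round, the block cannot drop home.
- clip_post (a point): Nominal place of the clip's upright pivot (fixed to the case, same axes), at the level of the clip's underside, 83 mm above the bench. The clip's tail bears a red upright pin, 12 mm thick, from 4 to 38 mm above this level, 34 mm from the pivot: to +y when open, to -x when closed.
- clip (a joint): Angle of the clip, rad: 0 open (starts at 0 to 0.35), 1.57 closed at its stop, anticlockwise seen from above: the pin goes from +y of the pivot to -x of it, and the nose opposite swings over the -x end of the block's foot, 2 mm above it when the block is home; a block held up on the key stops it. Stays where left; turns with about 2 N at the pin.
- sash_edge (a point): Lower edge of the hood's sash, standing fully raised about 0.95 m above the bench between robot and work: the arm reaches in below it; leave it.
- vial_white: Glass sample vial with white cap, 25 mm in diameter, 58 mm high, standing on the bench; leave it. Origin at the centre of its underside.
- vial_black: Glass sample vial with black cap, 25 mm in diameter, 58 mm high, standing on the bench; leave it. Origin at the centre of its underside.
- wash_bottle: White plastic wash bottle, 74 mm in diameter, 188 mm high, standing on the bench; leave it. Origin at the centre of its underside.

How it is judged:
By the outcome, as a careful person would: the job done as asked, in the order asked, and still so for the second after the job is handed in, with the robot touching nothing.
It also fails if it takes over 58 s, if anything falls off the work surface, if the arm or the gripper's body presses on something with over 40 N, if the wrist force passes 120 N, or if a joint passes its speed limit or range.

## Robot

A 6-joint arm with a two-finger parallel gripper is mounted at the origin on a cart in front of the work surface, level with it; the furniture and walls round the work are solid. World frame = base frame: x ahead of the robot, y to its left, z up, the work surface at z = 0. Lengths are in m, angles in rad, forces in N, time in s.
With the tool pointing down it reaches from about 0.3 to 0.875 m from the base axis. Payload 6.4 kg.
Tool frame: the origin (TCP) lies between the finger pads; the fingertips stand 25 mm ahead of it and the grasp point (between the pads) lies 6 mm ahead of it; y points along the fingers, x is the direction in which the jaws open and shut, and the axes are right-handed (so a half turn about y gives the same grasp; the last joint's range is limited). The gripper opens to 85 mm and grips with 20 to 120 N. Pads are 22 mm wide; open, the fingers measure 114 mm over their backs; the gripper's body (76 mm by 85 mm) begins 54 mm behind the grasp point. The pads swing forward as they close: fully open they stand 13 mm farther back than shut.
Start: joints at [-1.475, 0.181, 1.607, -0, 1.354, -0.206], TCP at [0.171, -0.549, 0.256] pointing down, gripper open.
Joint ranges: [-2.99, 2.99], [-0.89, 2.07], [0.3, 2.58], [-1.14, 4.28], [0, 2.63], [-3.12, 3.12]. Speed limits (rad/s): [2.57, 2.57, 3.01, 3.14, 3.14, 3.14].

## Interface

Orientations are given as a unit quaternion [w, x, y, z].
In Python, from bench import ctrl, vision, ticket, find_in, regions_of, pinpoint gives the robot as it stands.
- The arm moves only by the tool apply_moves, never from a script. Its argument "increments" is a list of rows, each an object of numbers: "x", "y", "z": the shift along the tool's x, y, z in cm; "ax", "ay", "az": the turn, a rotation vector about the tool's x, y, z in rad; "grip": the closure, from 0 (fully open) to 1 (shut). A call has 1 to 12 rows; each row is the pose to reach, as a shift and turn from the pose measured when the call began, along the tool's axes at that moment; what a row does not reach only later rows make up. A row lasts 1/8 s, in which the tool goes at most 62.5 mm and 10.7 degrees, less where a joint would pass 70% of its speed; a pose out of reach is approached as far as the arm can. A call with a gripper value outside its range is refused whole. The fingers move at their own pace and stop on an object; the grip force is fixed at half the most. Time passes only in rows, so rows that repeat a pose let the fingers close. It gives the time, the measured TCP pose, the force and the opening at its end, in the units of the state.
- ctrl.get_obs(): the state, without advancing time (a new reading comes with each control period).
- vision.camera(name): name is "side" or "top"; returns the picture (400x640x3 uint8, red, green, blue); there is no depth.
- vision.camera_params(name): a dict with "intrinsics" (3x3 intrinsics, pixels), "k1" (the pictures are not rectified: a ray, as slopes to the right and down, at radius r is drawn at 1 + k1 r^2 times it, then the intrinsics apply), "R" (3x3) and "t" (3): a world point X has camera coordinates R X + t. Camera axes: x right, y down, z forward; pixel columns grow to the right and rows downward; lengths in m; the calibration is good to about 2 mm. A picture is of the moment at which its call begins. camera_params takes no time and is no camera call.
- ticket.hand_in(): hands the job in, once; it reports no verdict.
Trained networks look in the newest picture that a camera, given by its name, has taken for a name from the list of things; names that differ only in an ending like _2 or _b are one class to them, and where a whole thing is asked for, a point or a joint stands for the part that bears it (a point fixed in the world has none). Each returns a list of dicts, best first, with "p" (0 to 1); they miss things now and then, are a little off and sometimes report something else, mostly with a low value. They report only what shows in the picture. A call takes as long as a camera call.
- find_in(camera, query): "rect" ([centre column, centre row, width, height] in pixels, round what is visible of it).
- regions_of(camera, query): "mask" (400x640 bool, what is visible of it) and "rect" ([centre column, centre row, width, height] in pixels, round what is visible of it).
- pinpoint(camera, query): "xy" ([column, row] in pixels: a listed point, or the origin of a listed thing).
The state is a dict: "time_s": time; "q": joint angles; "dq": joint speeds; "joint_efforts": joint torques, N m; "eef_pos": TCP position; "eef_rot": TCP orientation; "wrist_force": force on the tool from outside, world axes, zero at the start; "torque": the same for the moment, N m; "opening": opening from 0.0 (shut) to 1.0 (fully open).
Only numpy, scipy, OpenCV 4.12 (cv2) and the standard library are available. Lean on these libraries where they do the work, as an engineer would, in place of code of your own. Each camera call takes 0.05 s, during which the arm holds its last target.

## Working session

There is one attempt and no reset: what is moved stays moved. The work goes in short steps, Python scripts to look and compute and a tool call to move; the robot and the scene stay as the last step left them, time stands still between calls to the robot, and variables do not carry over. Pictures are saved under pics/ and viewed, and the job is handed in when it is done.

Besides the shell and the picture viewer there is one more tool, called after "Emit:" as name([rows], argument=value, ...), one row to a line, values as JSON. apply_moves: Moves the arm, as the interface text tells. Its arguments: {"type":"object","properties":{"increments":{"type":"array","items":{"type":"object","properties":{"x":{"type":"number"},"y":{"type":"number"},"z":{"type":"number"},"ax":{"type":"number"},"ay":{"type":"number"},"az":{"type":"number"},"grip":{"type":"number"}}}}},"required":["increments"]}

```bash
ls; mkdir -p pics
python3 - <<'E'
from bench import ctrl, vision
import cv2
print(ctrl.get_obs())
for n in ("side","top"):
    im=vision.camera(n); cv2.imwrite(f"pics/{n}0.png",im[:,:,::-1]); print(n,vision.camera_params(n))
E
```

```text
pics
{'time_s': 0.0, 'q': array([-1.47526809e+00,  1.81523713e-01,  1.60801558e+00,  1.86400828e-05,
        1.35375217e+00, -2.06289889e-01]), 'dq': array([-0.00081492,  0.00259119, -0.00208774,  0.00015597,  0.00119221,
       -0.00047728]), 'joint_efforts': array([-8.10332385e-04, -4.44880342e+01, -3.51330936e+01, -3.58572470e-04,
        9.04576562e-03, -2.28732932e-05]), 'eef_pos': array([ 0.17090158, -0.54849421,  0.25539018]), 'eef_rot': array([ 0.56993667, -0.56903297,  0.41954569, -0.4187542 ]), 'wrist_force': array([-0.11577997, -0.16755402, -0.17777722]), 'torque': array([-0.02252264, -0.0222728 ,  0.01115143]), 'opening': 0.9961276019456963}
side {'intrinsics': array([[373.01829208,   0.        , 312.39110502],
       [  0.        , 373.01829208, 197.64765822],
       [  0.        ,   0.        ,   1.        ]]), 'k1': 0.024977454661415495, 'R': array([[ 0.13991696, -0.99015635,  0.00369332],
       [-0.41731591, -0.06235178, -0.90661992],
       [ 0.89792576,  0.12531022, -0.42193208]]), 't': array([0.08539497, 0.40840926, 1.06884491])}
top {'intrinsics': array([[463.05780553,   0.        , 321.6009796 ],
       [  0.        , 463.05780553, 202.28803981],
       [  0.        ,   0.        ,   1.        ]]), 'k1': -0.12871219613070964, 'R': array([[-0.50106815, -0.86539273,  0.0051118 ],
       [-0.6749797 ,  0.38710741, -0.62813236],
       [ 0.54160236, -0.31818748, -0.77808972]]), 't': array([0.33158101, 0.39116589, 1.32837739])}
```

View pics/side0.png

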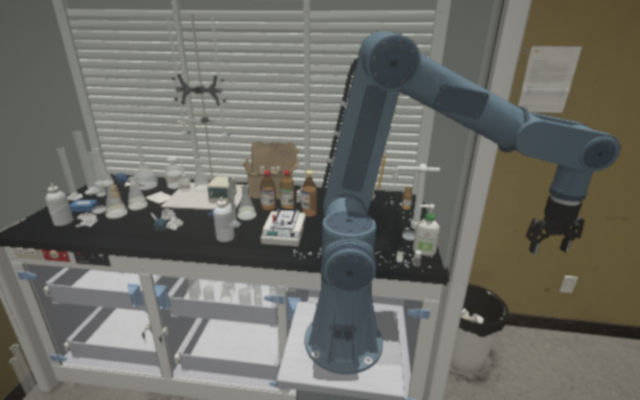

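View pics/top0.png

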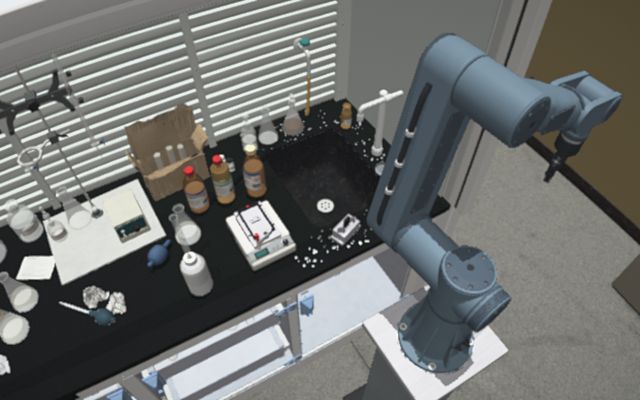

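```bash
cat > h.py <<'E'
import numpy as np, cv2
from bench import ctrl, vision, ticket, find_in, regions_of, pinpoint
from scipy.spatial.transform import Rotation as Ro
P={n:vision.camera_params(n) for n in("side","top")}
def proj(n,X):
    p=P[n];X=np.atleast_2d(X);c=X@p["R"].T+p["t"];s=c[:,:2]/c[:,2:]
    s=s*(1+p["k1"]*(s**2).sum(1,keepdims=True));return s@p["intrinsics"][:2,:2].T+p["intrinsics"][:2,2]
def ray(n,uv):
    p=P[n];K=p["intrinsics"];d=(np.asarray(uv,float)-K[:2,2])/K[0,0];s=d.copy()
    for _ in range(30): s=d/(1+p["k1"]*(s@s))
    return -p["R"].T@p["t"], p["R"].T@np.array([s[0],s[1],1])
def onz(n,uv,z):
    o,d=ray(n,uv);return o+d*(z-o[2])/d[2]
def tri(a,b):
    A=[];B=[]
    (o1,d1),(o2,d2)=ray("side",a),ray("top",b)
    k=np.linalg.lstsq(np.c_[d1,-d2],o2-o1,rcond=None)[0]
    p,q=o1+k[0]*d1,o2+k[1]*d2
    return (p+q)/2,np.linalg.norm(p-q)
def Rt():
    w,x,y,z=ctrl.get_obs()["eef_rot"];return Ro.from_quat([x,y,z,w]).as_matrix()
def snap(n,name,box=None,s=1):
    im=vision.camera(n)[:,:,::-1]
    if box: im=im[box[1]:box[3],box[0]:box[2]]
    im=cv2.resize(im,None,fx=s,fy=s,interpolation=cv2.INTER_CUBIC);cv2.imwrite(f"pics/{name}.png",im)
E
python3 - <<'E'
from h import *
print(Rt().round(3))
vision.camera("side");vision.camera("top")
for q,z in (("shaker",0),("nest",.069),("key",.077),("clip_post",.083),("block",0),("slot",0),("vial_white",0),("vial_black",0),("wash_bottle",0)):
    r={}
    for n in("side","top"):
        l=pinpoint(n,q)
        for e in l[:2]: print(q,n,round(e["p"],2),np.round(e["xy"],1),onz(n,e["xy"],z).round(4))
        if l:r[n]=l[0]["xy"]
    if len(r)==2: print("   tri",*tri(r["side"],r["top"]))
snap("top","t1",(210,180,380,280),4.5)
snap("side","s1",(200,170,450,290),3.2)
E
```

```text
[[ 0.297 -0.     0.955]
 [-0.955  0.002  0.297]
 [-0.002 -1.     0.   ]]
shaker side 0.94 [283.2 234.3] [0.5571 0.2918 0.    ]
shaker top 0.94 [257.8 240.1] [0.5656 0.3015 0.    ]
   tri [ 0.57508651  0.29752481 -0.01213103] 0.003509448386892531
nest side 0.81 [285.5 216.1] [0.5949 0.2878 0.069 ]
nest side 0.36 [396.7 260.8] [ 0.3234 -0.1661  0.069 ]
nest top 0.74 [256.  220.1] [0.5938 0.2868 0.069 ]
   tri [0.59280767 0.28719615 0.07023343] 0.0002250446535746131
key side 0.72 [286.3 215.6] [0.5851 0.282  0.077 ]
clip_post side 0.61 [280.5 222.3] [0.5125 0.2911 0.083 ]
clip_post top 0.8 [262.4 235.3] [0.5194 0.2978 0.083 ]
   tri [0.5256919  0.29512039 0.0748884 ] 0.002007790876226153
block top 0.59 [341.8 230. ] [0.4616 0.0368 0.    ]
block top 0.37 [202.1 285.6] [0.4962 0.5277 0.    ]
slot top 0.61 [348.3 232.2] [0.4429 0.0226 0.    ]
vial_white side 0.56 [417.2 262.2] [ 0.4288 -0.2556  0.    ]
vial_black side 0.48 [395.8 260.7] [ 0.4268 -0.1758  0.    ]
wash_bottle side 0.86 [227.9 236.5] [0.5053 0.5203 0.    ]
wash_bottle top 0.7 [202.5 286.5] [0.4926 0.5278 0.    ]
   tri [0.4966055  0.52292451 0.0011196 ] 0.012587741052367393
```

```bash
ls pics
```

```text
s1.png
side0.png
t1.png
top0.png
```

View pics/t1.png

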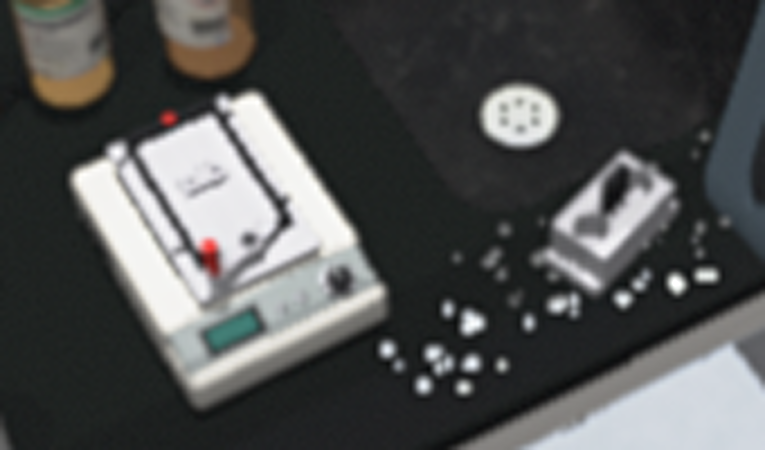

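View pics/s1.png

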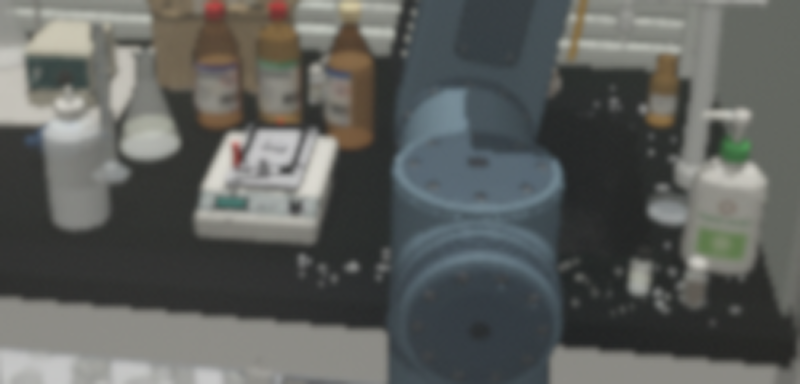

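```bash
cat > fit.py <<'E'
from h import *
from scipy.optimize import minimize
def hullmask(n,pts_list):
    m=np.zeros((400*4,640*4),np.uint8)
    for pts in pts_list:
        u=proj(n,pts)*4+1.5
        cv2.fillConvexPoly(m,cv2.convexHull(u.astype(np.float32)).round().astype(np.int32),1)
    return cv2.resize(m.astype(np.float32),(640,400),interpolation=cv2.INTER_AREA)
def box(x0,x1,y0,y1,z0,z1):
    return np.array([[x,y,z] for x in(x0,x1) for y in(y0,y1) for z in(z0,z1)],float)
def place(pts,p):
    c,s=np.cos(p[2]),np.sin(p[2]);R=np.array([[c,-s,0],[s,c,0],[0,0,1]]);return pts@R.T+[p[0],p[1],p[3] if len(p)>3 else 0]
BLOCK=[box(-.05,.05,-.024,.024,0,.012),box(-.042,.042,-.024,.024,0,.042),box(-.013,.013,-.005,.005,.045,.08)]
SH=[box(-.1025,.1025,-.078,.078,0,.056)]
def fit(n,parts,mask,p0,step=(.01,.01,.1)):
    mask=mask.astype(np.float32)
    f=lambda p:np.abs(hullmask(n,[place(b,p) for b in parts])-mask).sum()
    best=None
    for a in p0:
        r=minimize(f,a,method="Nelder-Mead",options=dict(initial_simplex=np.array([a]+[np.add(a,np.eye(3)[i]*step[i]) for i in range(3)]),xatol=1e-4,fatol=.1))
        if best is None or r.fun<best.fun: best=r
    return best
E
python3 - <<'E'
from fit import *
ims={}
for n in("top","side"):
    ims[n]=vision.camera(n)
m=regions_of("top","block");print([(round(e["p"],2),np.round(e["rect"])) for e in m])
b=m[0]["mask"]
r=fit("top",BLOCK,b,[(.46,.04,a) for a in (0,.8,1.6,2.4)]);print("block",r.x,r.fun,b.sum())
s=regions_of("top","shaker");print([(round(e["p"],2),np.round(e["rect"])) for e in s])
rs=fit("top",SH,s[0]["mask"],[(.565,.3,a) for a in (0,.3,-.3)]);print("shaker",rs.x,rs.fun,s[0]["mask"].sum())
s2=regions_of("side","shaker")
if s2:
  r2=fit("side",SH,s2[0]["mask"],[(.565,.3,a) for a in (0,.3,-.3)]);print("shaker side",r2.x,r2.fun,s2[0]["mask"].sum())
im=cv2.resize(ims["top"][:,:,::-1],None,fx=8,fy=8,interpolation=cv2.INTER_CUBIC)
cv2.imwrite("pics/bz.png",im[205*8:255*8,320*8:380*8]);
raw=im.copy()
for parts,p,c in((BLOCK,r.x,(0,255,0)),(SH,rs.x,(0,255,255))):
    for q in parts:
        u=(proj("top",place(q,p))*8+3.5).astype(int)
        for i in range(8):
            for j in(1,2,4):
                if not i&j: cv2.line(im,tuple(u[i]),tuple(u[i|j]),c,1)
cv2.imwrite("pics/bz2.png",im[205*8:255*8,320*8:380*8])
cv2.imwrite("pics/sz.png",im[190*8:270*8,220*8:300*8]);cv2.imwrite("pics/szr.png",raw[190*8:270*8,220*8:300*8])
E
```

```text
[(0.57, array([344., 228.,  28.,  27.]))]
block [0.44542188 0.03296607 1.98579179] 61.0625 465
[(0.59, array([261., 236.,  69.,  69.]))]
shaker [0.56952087 0.29075452 0.01644323] 191.8125 2892
shaker side [0.58394776 0.29445669 0.09623021] 144.6875 1290
```

```bash
cd pics; python3 -c "
import cv2,numpy as np
cv2.imwrite('c1.png',cv2.resize(np.hstack([cv2.imread('bz.png'),cv2.imread('bz2.png')]),None,fx=.83,fy=.83))"
```

```text
(no output)
```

View pics/c1.png

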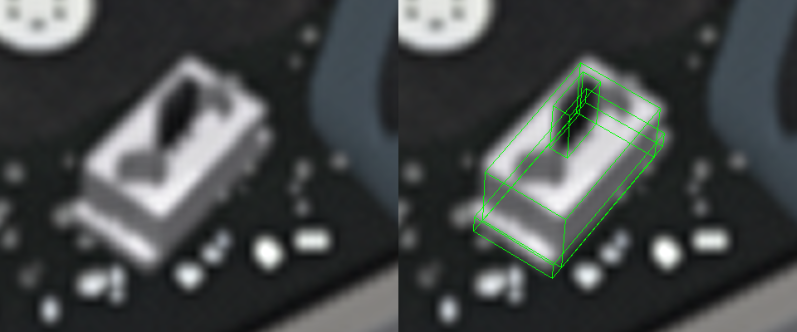

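View pics/sz.png

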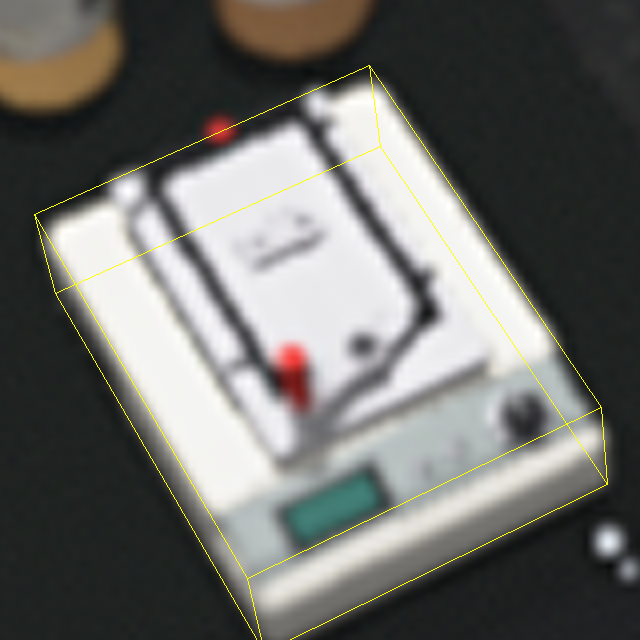

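View pics/szr.png

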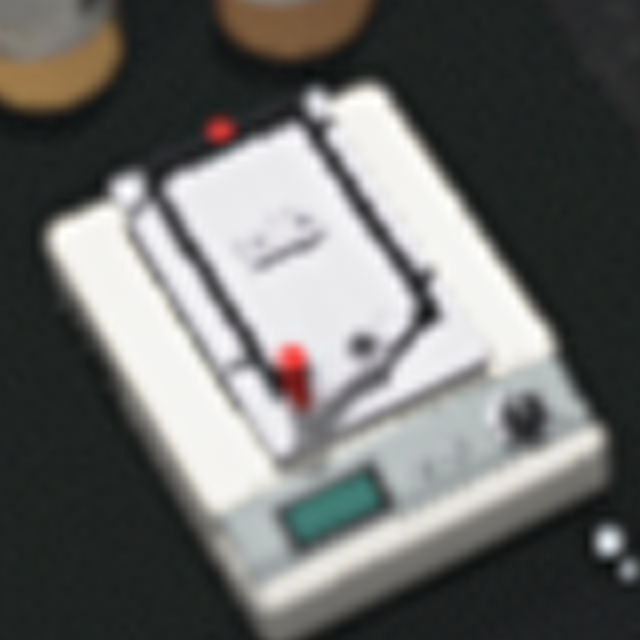

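```bash
cat > m.py <<'E'
from fit import *
from scipy.optimize import least_squares
for n in P: print(n,(-P[n]["R"].T@P[n]["t"]).round(3))
g=lambda a,s,o:(np.array(a)+.5)/s-.5+np.array(o)
# block top-face corners
uv=g([(86,166),(188,60),(267,106),(160,217),(150,266),(74,208)],6.64,(320,205))
X=np.array([(.042,.024,.042),(-.042,.024,.042),(-.042,-.024,.042),(.042,-.024,.042),(.05,-.024,0),(.05,.024,.012)])
for pre in (X,X*[-1,-1,1]):
  best=None
  for a in np.arange(-3,3,.5):
    r=least_squares(lambda p:(proj("top",place(X,p))-uv).ravel(),(.45,.033,a))
    if best is None or r.cost<best.cost: best=r
  break
for k in (4,6):
  r=least_squares(lambda p:(proj("top",place(X[:k],p))-uv[:k]).ravel(),best.x);print("block",k,r.x,r.fun.round(2))
  r=least_squares(lambda p:(proj("top",place(X[:k],p))-uv[:k]).ravel(),[*best.x,0]);print("  freez",k,r.x,r.fun.round(2))
uv=g([(52,228),(378,88),(603,437),(258,592)],8,(220,190))
S=np.array([(.1025,.078,.054),(.1025,-.078,.054),(-.1025,-.078,.054),(-.1025,.078,.054)])
r=least_squares(lambda p:(proj("top",place(S,p))-uv).ravel(),(.57,.29,0));print("shaker",r.x,r.fun.round(2));s=r.x
c,sn=np.cos(s[2]),np.sin(s[2]);R2=np.array([[c,-sn],[sn,c]])
loc=lambda a,z:R2.T@(onz("top",g(a,8,(220,190)),z)[:2]-s[:2])
print("rel to case: key -x face ends",loc((250,268),.073),loc((322,238),.073))
print("red dot",loc((218,130),.082),"pin top",loc((292,355),.121),"nominal key (31,0), nest(25,0)")
print("rim far inner corners",loc((162,180),.082),loc((300,112),.082))
E
python3 m.py
```

```text
side [-0.801 -0.024  0.821]
top [-0.289  0.558  1.278]
block 4 [0.4474885  0.03123459 1.73715963] [  8.66   6.65  12.38   9.35  -9.17  -6.46 -12.07 -10.31]
  freez 4 [ 1.27183592 -0.55814182  1.61584758 -1.3856583 ] [ 10.39   0.64   4.93  11.35 -10.87  -0.21  -4.62 -11.76]
block 6 [0.44474579 0.02983782 1.70590951] [  9.03   6.93  13.28  10.12  -7.96  -5.93 -11.36 -10.26 -12.01  -9.12
   8.6    7.03]
  freez 6 [ 1.03413086 -0.3829287   1.68306396 -1.00800072] [  9.44   4.2    5.14  13.33 -11.75   1.21  -6.66  -8.8   -6.43 -11.47
   9.99   1.42]
shaker [ 0.5602854  0.2910686 -0.0008726] [-0.76  0.09  0.72 -0.51  0.82 -0.65 -0.76  0.85]
rel to case: key -x face ends [0.02807507 0.0163778 ] [ 0.02732809 -0.01548871]
red dot [0.09269891 0.00025751] pin top [-0.05242532  0.02958246] nominal key (31,0), nest(25,0)
rim far inner corners [0.08020651 0.03103764] [ 0.08446698 -0.03333371]
```

```bash
sed -i 's/^X=np.array.*/X=np.array([(.042,-.024,.042),(-.042,-.024,.042),(-.042,.024,.042),(.042,.024,.042),(.05,.024,0),(.05,-.024,.012)])/; ' m.py
cat >> m.py <<'E'
print("rim far inner floor corners",loc((162,182),.069),loc((300,115),.069))
print("rim right inner floor edge", loc((410,300),.069),loc((360,210),.069))
print("rim left top edges", loc((150,190),.082),loc((270,390),.082))
E
python3 m.py
python3 - <<'E'
from h import *
print(ctrl.get_obs()["time_s"])
s=(0.5603,.2911)
im=vision.camera("top")[:,:,::-1]
im=cv2.resize(im,None,fx=8,fy=8,interpolation=cv2.INTER_CUBIC)
d=(.0047,.0004)
def L(a,b,c):
    u=(proj("top",np.array([a,b])+[s[0],s[1],0])*8+3.5).astype(int);cv2.line(im,tuple(u[0]),tuple(u[1]),c,1)
def rect(cx,cy,hx,hy,z,c):
    P=[(cx+i*hx,cy+j*hy,z) for i,j in((1,1),(1,-1),(-1,-1),(-1,1))]
    for i in range(4):L(P[i],P[(i+1)%4],c)
rect(0,0,.1025,.078,.056,(0,255,255))
n=(.025+d[0],d[1]);rect(*n,.058,.032,.082,(0,255,0));rect(*n,.058,.032,.069,(255,255,0))
rect(n[0]+.006,n[1],.008,.017,.077,(0,0,255));rect(n[0]+.006,n[1],.008,.017,.069,(0,0,255))
cv2.imwrite("pics/ov.png",im[190*8:270*8,220*8:300*8])
E
```

```text
side [-0.801 -0.024  0.821]
top [-0.289  0.558  1.278]
block 4 [0.44679715 0.03148353 1.93280035] [-0.08 -0.19  0.04  0.05 -0.36  0.39  0.4  -0.22]
  freez 4 [0.43584474 0.03931176 1.9342113  0.01843554] [-0.28 -0.12  0.05 -0.13 -0.17  0.3   0.39 -0.05]
block 6 [0.44758628 0.03090148 1.93129033] [-0.06 -0.45  0.08 -0.17 -0.34  0.17  0.4  -0.47 -0.13  0.93  0.03 -0.  ]
  freez 6 [ 0.45268606  0.02732766  1.93093464 -0.00873472] [ 0.01 -0.44  0.06 -0.05 -0.45  0.24  0.38 -0.51 -0.13  0.83  0.12 -0.04]
shaker [ 0.5602854  0.2910686 -0.0008726] [-0.76  0.09  0.72 -0.51  0.82 -0.65 -0.76  0.85]
rel to case: key -x face ends [0.02807507 0.0163778 ] [ 0.02732809 -0.01548871]
red dot [0.09269891 0.00025751] pin top [-0.05242532  0.02958246] nominal key (31,0), nest(25,0)
rim far inner corners [0.08020651 0.03103764] [ 0.08446698 -0.03333371]
rim far inner floor corners [0.08935678 0.02890111] [ 0.0931604  -0.03590909]
rim right inner floor edge [-0.01562477 -0.03392928] [ 0.03549373 -0.03614864]
rim left top edges [0.07790262 0.03740798] [-0.03644321  0.03620607]
1.45
```

View pics/ov.png

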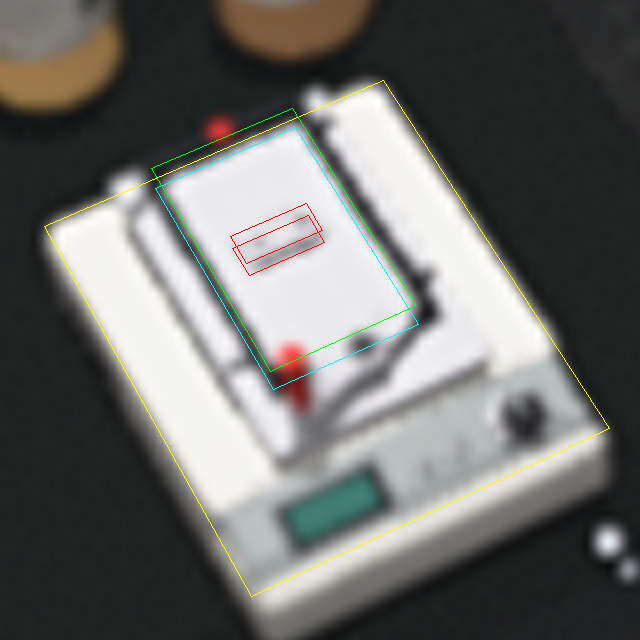

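```bash
cat >> h.py <<'E'
def plan(pos,yaw=None,q=True):
    o=ctrl.get_obs();R=Rt();d=R.T@(np.array(pos)-o["eef_pos"])*100
    y0=np.arctan2(R[1,0],R[0,0])
    # desired: tool y down exactly, tool x at yaw
    yaw=y0 if yaw is None else yaw
    Rd=np.c_[[np.cos(yaw),np.sin(yaw),0],[0,0,-1],[-np.sin(yaw),np.cos(yaw),0]]
    if np.linalg.det(Rd)<0: Rd[:,2]*=-1
    rv=Ro.from_matrix(R.T@Rd).as_rotvec()
    print("t",round(o["time_s"],2),"pos",o["eef_pos"].round(4),"yaw",round(y0,3),"F",o["wrist_force"].round(2),"open",round(o["opening"],3))
    print("  cm",d.round(2),"rv",rv.round(4))
E
python3 -c "
from h import *
plan((.4475,.031,.30),.361); plan((.4475,.031,.072),.361)"
```

```text
t 1.5 pos [ 0.1709 -0.549   0.2563] yaw -1.269 F [-0.03  0.03 -1.05] open 0.998
  cm [-47.16  -4.37  43.65] rv [ 0.   -1.63 -0.  ]
t 1.5 pos [ 0.1709 -0.549   0.2563] yaw -1.269 F [-0.03  0.03 -1.05] open 0.998
  cm [-47.16  18.43  43.65] rv [ 0.   -1.63 -0.  ]
```

Emit:
apply_moves([
  {"x": 0,"y": -4.4,"z": 0},
  {"x": -47.2,"y": -4.4,"z": 43.7,"ay": -1.63},
  {"x": -47.2,"y": -4.4,"z": 43.7,"ay": -1.63},
  {"x": -47.2,"y": -4.4,"z": 43.7,"ay": -1.63},
  {"x": -47.2,"y": -4.4,"z": 43.7,"ay": -1.63},
  {"x": -47.2,"y": -4.4,"z": 43.7,"ay": -1.63},
  {"x": -47.2,"y": -4.4,"z": 43.7,"ay": -1.63},
  {"x": -47.2,"y": -4.4,"z": 43.7,"ay": -1.63},
  {"x": -47.2,"y": -4.4,"z": 43.7,"ay": -1.63},
  {"x": -47.2,"y": -4.4,"z": 43.7,"ay": -1.63},
  {"x": -47.2,"y": -4.4,"z": 43.7,"ay": -1.63},
  {"x": -47.2,"y": -4.4,"z": 43.7,"ay": -1.63},
])

```text
invalid input
```

```bash
python3 -c "
from h import *
plan((.4475,.031,.15),.361); print(ctrl.get_obs()['q'])"
```

```text
t 1.5 pos [ 0.1709 -0.549   0.2563] yaw -1.269 F [-0.03  0.03 -1.05] open 0.998
  cm [-47.16  10.63  43.65] rv [ 0.   -1.63 -0.  ]
[-1.47531382e+00  1.80768763e-01  1.60702016e+00 -1.87338959e-05
  1.35378719e+00 -2.06313411e-01]
```

Emit:
apply_moves([
  {"x": 0,"y": -4.4,"z": 0,"ax": 0,"ay": 0,"az": 0,"grip": 0},
  {"x": -4.7,"y": -4.4,"z": 4.4,"ax": 0,"ay": -0.16,"az": 0,"grip": 0},
])

```text
time_s: 1.75
eef_pos: [0.1974, -0.4964, 0.3041]
eef_rot: [-0.599, 0.603, -0.371, 0.374]
wrist_force: [1.9, 0.1, 0.9]
opening: 0.999
```

```bash
python3 -c "
from h import *
plan((.4475,.031,.3),.361)"
```

```text
t 1.75 pos [ 0.1974 -0.4964  0.3041] yaw -1.109 F [1.94 0.12 0.89] open 0.999
  cm [-3.608e+01  1.000e-02  4.588e+01] rv [ 0.0077 -1.4702  0.0041]
```

Emit:
apply_moves([
  {"x": -36.1,"y": 0,"z": 45.9,"ax": 0.0,"ay": -1.47,"az": 0,"grip": 0},
  {"x": -36.1,"y": 0,"z": 45.9,"ax": 0,"ay": -1.47,"az": 0,"grip": 0},
  {"x": -36.1,"y": 0,"z": 45.9,"ax": 0,"ay": -1.47,"az": 0,"grip": 0},
  {"x": -36.1,"y": 0,"z": 45.9,"ax": 0,"ay": -1.47,"az": 0,"grip": 0},
  {"x": -36.1,"y": 0,"z": 45.9,"ax": 0,"ay": -1.47,"az": 0,"grip": 0},
  {"x": -36.1,"y": 0,"z": 45.9,"ax": 0,"ay": -1.47,"az": 0,"grip": 0},
  {"x": -36.1,"y": 0,"z": 45.9,"ax": 0,"ay": -1.47,"az": 0,"grip": 0},
  {"x": -36.1,"y": 0,"z": 45.9,"ax": 0,"ay": -1.47,"az": 0,"grip": 0},
  {"x": -36.1,"y": 0,"z": 45.9,"ax": 0,"ay": -1.47,"az": 0,"grip": 0},
  {"x": -36.1,"y": 0,"z": 45.9,"ax": 0,"ay": -1.47,"az": 0,"grip": 0},
  {"x": -36.1,"y": 0,"z": 45.9,"ax": 0,"ay": -1.47,"az": 0,"grip": 0},
])

```text
time_s: 3.12
eef_pos: [0.4477, 0.0325, 0.3001]
eef_rot: [-0.693, 0.698, 0.128, -0.128]
wrist_force: [-0.3, 0.4, 0.1]
opening: 0.999
```

```bash
python3 -c "
from h import *
plan((.4475,.031,.15),.361); print(ctrl.get_obs()['q'])
snap('top','t2',(290,120,450,260),5);
print(regions_of('top','block')[0]['rect'] if regions_of('top','block') else None)"
```

```text
t 3.12 pos [0.4477 0.0325 0.3001] yaw 0.364 F [-0.33  0.4   0.06] open 0.999
  cm [-0.04 15.01 -0.02] rv [ 0.0076  0.0031 -0.0022]
[-0.18793376 -0.15025824  1.85351699 -0.00771647  1.43623334 -0.55101457]
[343.8, 228.2, 31.7, 29.4]
```

View pics/t2.png

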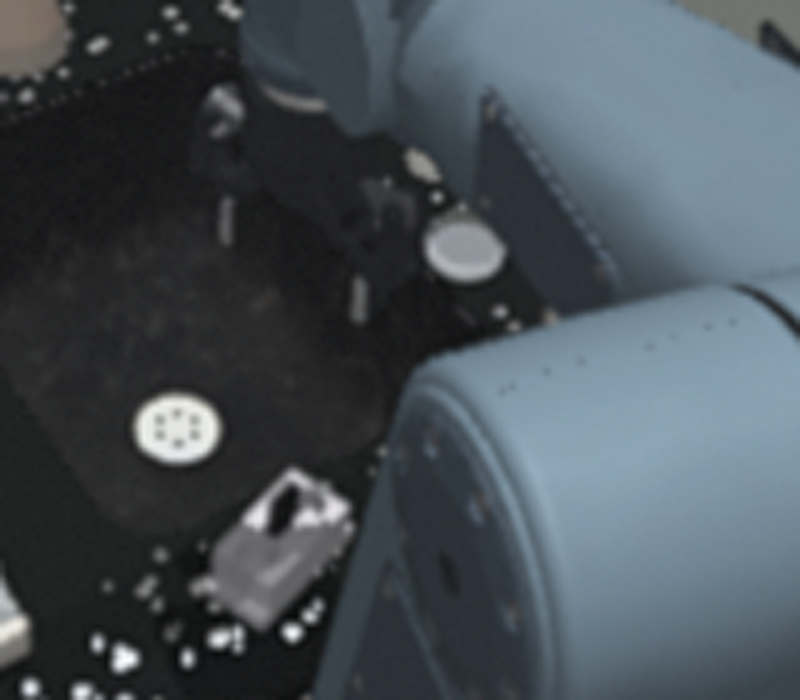

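```bash
python3 -c "
from h import *
for z in (.288,.294): print(onz('top',(348.8,175.5),z))
print(proj('top',[(.4477,.0325,.288)]))"
```

```text
[0.44646843 0.03567549 0.288     ]
[0.44200759 0.03884355 0.294     ]
[[349.50229797 174.82154206]]
```

Emit:
apply_moves([
  {"x": 0,"y": 6,"z": 0,"ax": 0.007,"ay": 0,"az": 0,"grip": 0},
  {"x": 0,"y": 12,"z": 0,"ax": 0.007,"ay": 0,"az": 0,"grip": 0},
  {"x": 0,"y": 17,"z": 0.1,"ax": 0.007,"ay": 0,"az": 0,"grip": 0},
  {"x": 0,"y": 20,"z": 0.1,"ax": 0.007,"ay": 0,"az": 0,"grip": 0},
  {"x": 0,"y": 20.5,"z": 0.1,"ax": 0.007,"ay": 0,"az": 0,"grip": 0},
])

```text
time_s: 3.9
eef_pos: [0.4453, 0.0288, 0.0934]
eef_rot: [0.696, -0.696, -0.124, 0.128]
wrist_force: [0.3, -0.7, -0.1]
opening: 1.0
```

```bash
python3 -c "
from h import *
plan((.4475,.031,.073),.361)
snap('top','t3',(310,190,400,260),8)"
```

```text
t 3.9 pos [0.4453 0.0288 0.0934] yaw 0.358 F [ 0.31 -0.69 -0.06] open 1.0
  cm [0.3  2.04 0.13] rv [-0.0013 -0.0034 -0.0061]
```

View pics/t3.png

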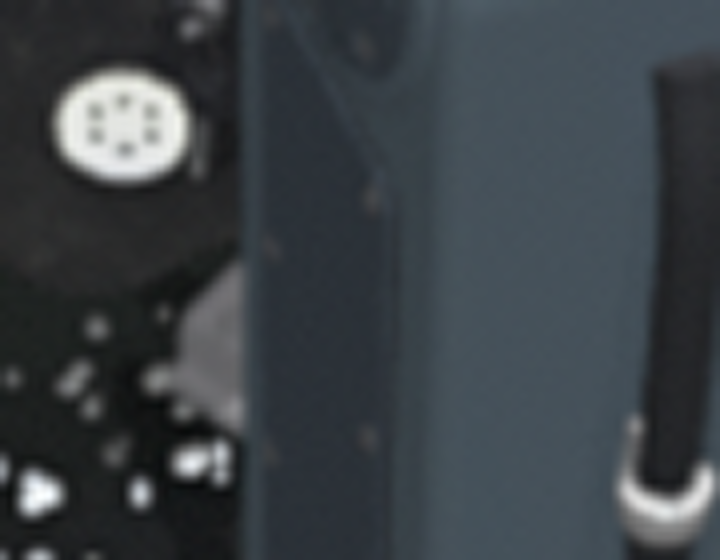

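Emit:
apply_moves([
  {"x": 0.3,"y": 2.0,"z": 0.1,"ax": 0,"ay": 0,"az": -0.006,"grip": 0},
  {"x": 0.3,"y": 2.0,"z": 0.1,"ax": 0,"ay": 0,"az": -0.006,"grip": 0},
  {"x": 0.3,"y": 2.0,"z": 0.1,"ax": 0,"ay": 0,"az": -0.006,"grip": 0.6},
  {"x": 0.3,"y": 2.0,"z": 0.1,"ax": 0,"ay": 0,"az": -0.006,"grip": 1},
  {"x": 0.3,"y": 2.0,"z": 0.1,"ax": 0,"ay": 0,"az": -0.006,"grip": 1},
  {"x": 0.3,"y": 2.0,"z": 0.1,"ax": 0,"ay": 0,"az": -0.006,"grip": 1},
  {"x": 0.3,"y": 2.0,"z": 0.1,"ax": 0,"ay": 0,"az": -0.006,"grip": 1},
])

```text
time_s: 4.82
eef_pos: [0.4485, 0.0308, 0.0743]
eef_rot: [0.696, -0.696, -0.126, 0.125]
wrist_force: [-0.5, 0.2, 1.2]
opening: 0.102
```

Emit:
apply_moves([
  {"x": 0,"y": -2,"z": 0,"ax": 0,"ay": 0,"az": 0,"grip": 1},
  {"x": 0,"y": -6,"z": 0,"ax": 0,"ay": 0,"az": 0,"grip": 1},
  {"x": 0,"y": -12,"z": 0,"ax": 0,"ay": 0,"az": 0,"grip": 1},
  {"x": 0,"y": -17,"z": 0,"ax": 0,"ay": 0,"az": 0,"grip": 1},
  {"x": 0,"y": -17.5,"z": 0,"ax": 0,"ay": 0,"az": 0,"grip": 1},
])

```text
time_s: 5.45
eef_pos: [0.4503, 0.0304, 0.2529]
eef_rot: [-0.695, 0.697, 0.129, -0.123]
wrist_force: [0.9, 1.4, -3.2]
opening: 0.107
```

```bash
python3 -c "
from h import *
plan((.590,.2905,.25),1.571)"
```

```text
t 5.45 pos [0.4503 0.0304 0.2529] yaw 0.358 F [ 0.89  1.36 -3.21] open 0.107
  cm [22.2   0.4  19.46] rv [ 0.0079 -1.2127  0.0046]
```

Emit:
apply_moves([
  {"x": 2.8,"y": 0.3,"z": 2.4,"ax": 0,"ay": -0.15,"az": 0,"grip": 1},
  {"x": 5.6,"y": 0.3,"z": 4.8,"ax": 0,"ay": -0.3,"az": 0,"grip": 1},
  {"x": 8.4,"y": 0.3,"z": 7.2,"ax": 0,"ay": -0.45,"az": 0,"grip": 1},
  {"x": 11.2,"y": 0.3,"z": 9.6,"ax": 0,"ay": -0.6,"az": 0,"grip": 1},
  {"x": 14.0,"y": 0.3,"z": 12.2,"ax": 0,"ay": -0.75,"az": 0,"grip": 1},
  {"x": 16.8,"y": 0.3,"z": 14.6,"ax": 0,"ay": -0.9,"az": 0,"grip": 1},
  {"x": 19.4,"y": 0.3,"z": 17.0,"ax": 0,"ay": -1.05,"az": 0,"grip": 1},
  {"x": 22.2,"y": 0.3,"z": 19.5,"ax": 0.008,"ay": -1.213,"az": 0.005,"grip": 1},
  {"x": 22.2,"y": 0.3,"z": 19.5,"ax": 0.008,"ay": -1.213,"az": 0.005,"grip": 1},
  {"x": 22.2,"y": 0.3,"z": 19.5,"ax": 0.008,"ay": -1.213,"az": 0.005,"grip": 1},
])

```text
time_s: 6.7
eef_pos: [0.5887, 0.2903, 0.2484]
eef_rot: [0.501, -0.5, -0.498, 0.501]
wrist_force: [-0.2, -0.2, -3.4]
opening: 0.11
```

```bash
python3 -c "
from h import *
plan((.590,.2905,.17),1.571)
snap('top','t4',(200,120,330,270),4)
snap('side','s4',(230,120,350,260),4.2)
a=cv2.imread('pics/t4.png');b=cv2.imread('pics/s4.png')
b=cv2.resize(b,None,fx=600/b.shape[0]*.99,fy=600/b.shape[0]*.99);
h=min(a.shape[0],b.shape[0]);c=np.hstack([a[:h],b[:h]]);print(c.shape);c=cv2.resize(c,None,fx=.77,fy=.77);cv2.imwrite('pics/c4.png',c);print(c.shape)
print(ctrl.get_obs()['q'])"
```

```text
t 6.7 pos [0.5887 0.2903 0.2484] yaw 1.57 F [-0.21 -0.24 -3.44] open 0.11
  cm [ 0.04  7.84 -0.17] rv [-0.0042 -0.0008 -0.0017]
(594, 1029, 3)
(457, 792, 3)
[ 2.77097929e-01  3.65842698e-01  1.39049512e+00 -4.15429445e-04
  1.38781571e+00 -1.29251309e+00]
```

View pics/t4.png

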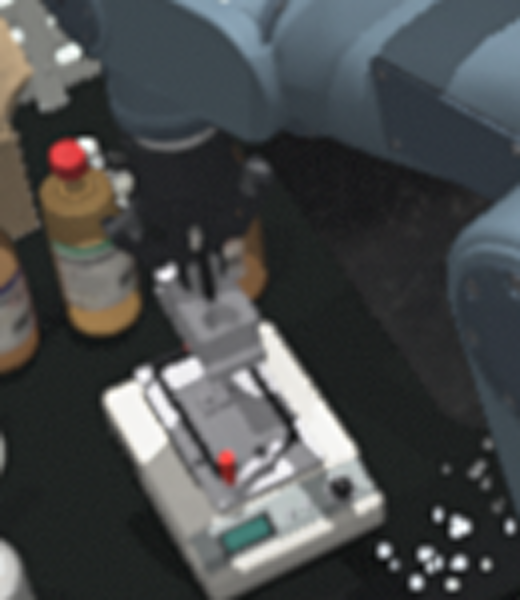

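View pics/s4.png

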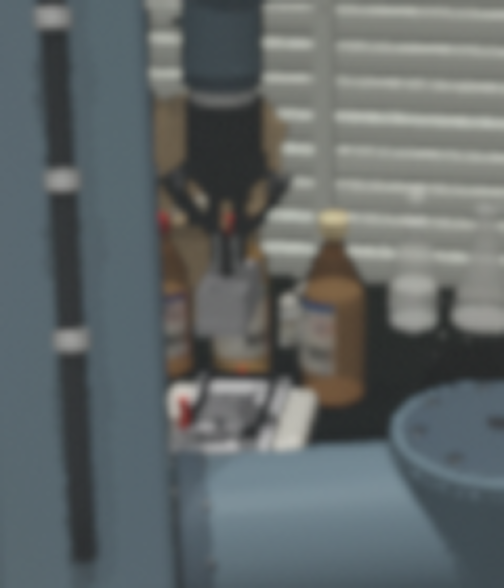

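Emit:
apply_moves([
  {"x": 0,"y": 0,"z": 4,"ax": 0,"ay": -0.18,"az": 0,"grip": 1},
  {"x": 0,"y": 0,"z": 5,"ax": 0,"ay": -0.36,"az": 0,"grip": 1},
  {"x": 0,"y": 0,"z": 5,"ax": 0,"ay": -0.54,"az": 0,"grip": 1},
  {"x": 0,"y": 0,"z": 5,"ax": 0,"ay": -0.72,"az": 0,"grip": 1},
  {"x": 0,"y": 0,"z": 5,"ax": 0,"ay": -0.9,"az": 0,"grip": 1},
  {"x": 0,"y": 0,"z": 5,"ax": 0,"ay": -1.08,"az": 0,"grip": 1},
  {"x": 0,"y": 0,"z": 5,"ax": 0,"ay": -1.25,"az": 0,"grip": 1},
])

```text
time_s: 7.68
eef_pos: [0.5388, 0.289, 0.25]
eef_rot: [0.113, -0.111, -0.698, 0.699]
wrist_force: [0.1, -0.0, -2.9]
opening: 0.107
```

```bash
python3 -c "
from h import *
plan((.590,.2905,.17),1.571)
snap('top','t5',(210,160,290,250),7)"
```

```text
t 7.67 pos [0.5388 0.289  0.25  ] yaw 2.824 F [ 0.13 -0.02 -2.86] open 0.107
  cm [-4.83  7.99 -1.76] rv [-2.6000e-03  1.2526e+00  4.0000e-04]
```

View pics/t5.png

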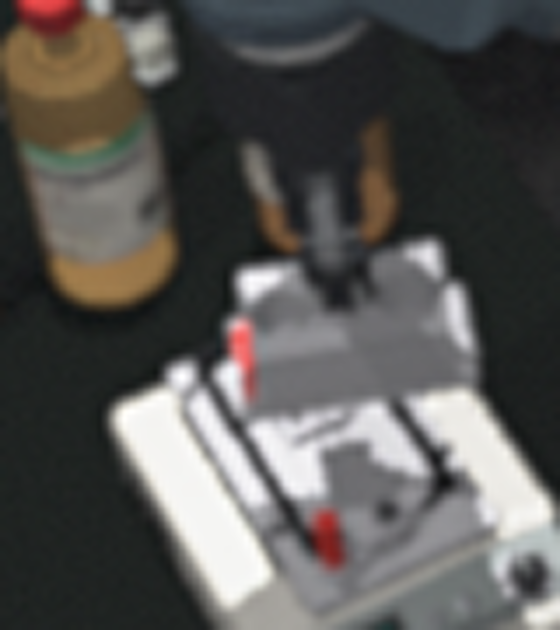

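Emit:
apply_moves([
  {"x": 0,"y": 0,"z": 0,"ax": 0,"ay": 0.18,"az": 0,"grip": 1},
  {"x": 0,"y": 0,"z": 0,"ax": 0,"ay": 0.36,"az": 0,"grip": 1},
  {"x": 0,"y": 0,"z": 0,"ax": 0,"ay": 0.54,"az": 0,"grip": 1},
  {"x": -2,"y": 0,"z": -0.8,"ax": 0,"ay": 0.72,"az": 0,"grip": 1},
  {"x": -3,"y": 2,"z": -1.2,"ax": 0,"ay": 0.9,"az": 0,"grip": 1},
  {"x": -4.8,"y": 4,"z": -1.8,"ax": 0,"ay": 1.08,"az": 0,"grip": 1},
  {"x": -4.8,"y": 6,"z": -1.8,"ax": 0,"ay": 1.252,"az": 0,"grip": 1},
  {"x": -4.8,"y": 7.5,"z": -1.8,"ax": -0.003,"ay": 1.252,"az": 0,"grip": 1},
  {"x": -4.8,"y": 8,"z": -1.8,"ax": -0.003,"ay": 1.252,"az": 0,"grip": 1},
  {"x": -4.8,"y": 8,"z": -1.8,"ax": -0.003,"ay": 1.252,"az": 0,"grip": 1},
])

```text
time_s: 8.98
eef_pos: [0.5898, 0.2912, 0.1701]
eef_rot: [-0.498, 0.498, 0.502, -0.502]
wrist_force: [-0.2, -0.1, -2.8]
opening: 0.104
```

```bash
python3 -c "
from h import *
plan((.590,.2905,.152),1.571)
im=vision.camera('top')[:,:,::-1]
print(proj('top',[(.59,.2905,.0)]))
cv2.imwrite('pics/t6.png',cv2.resize(im[170:260,215:295],None,fx=7,fy=7,interpolation=cv2.INTER_CUBIC))"
```

```text
t 8.97 pos [0.5898 0.2912 0.1701] yaw 1.579 F [-0.22 -0.06 -2.8 ] open 0.104
  cm [-0.07  1.81 -0.02] rv [0.0001 0.0082 0.0005]
[[257.66060155 233.56366344]]
```

View pics/t6.png

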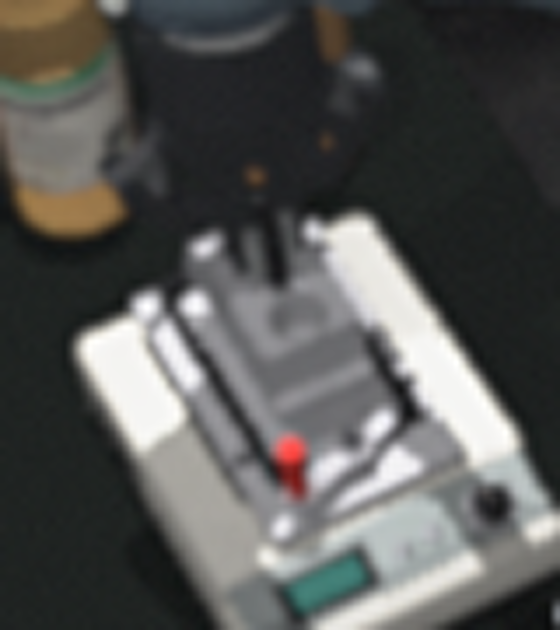

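```bash
cat > ov.py <<'E'
from fit import *
import sys
def ov(name,bp,nest=(.590,.2905),org=(215,170,295,260),s=7,cam="top"):
    im=vision.camera(cam)[:,:,::-1];im=cv2.resize(im,None,fx=s,fy=s,interpolation=cv2.INTER_CUBIC)
    raw=im.copy()
    def wire(q,p,c):
        u=(proj(cam,place(q,p))*s+s/2-.5).astype(int)
        for i in range(8):
            for j in(1,2,4):
                if not i&j: cv2.line(im,tuple(u[i]),tuple(u[i|j]),c,1)
    for q in BLOCK[:2]: wire(q,bp,(0,255,0))
    wire(box(-.058,.058,-.032,.032,.069,.082),(nest[0],nest[1],0),(0,255,255))
    c=lambda a:a[org[1]*s:org[3]*s,org[0]*s:org[2]*s]
    cv2.imwrite(f"pics/{name}.png",c(im)); cv2.imwrite(f"pics/{name}r.png",c(raw))
E
python3 -c "
from ov import *
ov('o6',(.5898,.2912,0.0,.096))"
```

```text
(no output)
```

View pics/o6.png

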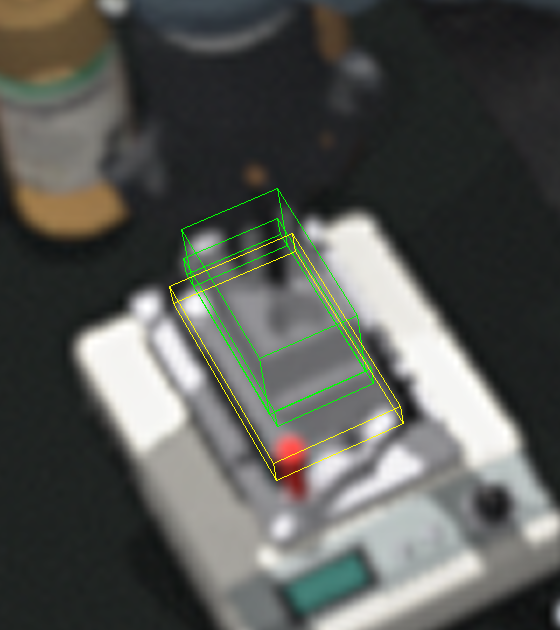

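```bash
python3 -c "
from h import *
im=vision.camera('top')[:,:,::-1][195:240,230:280]
im=cv2.resize(im,None,fx=12,fy=12,interpolation=cv2.INTER_CUBIC)
im=np.clip((im/255.)**.6*255,0,255);cv2.imwrite('pics/z6.png',im)"
```

```text
[ WARN:0@2.068] global loadsave.cpp:1063 imwrite_ Unsupported depth image for selected encoder is fallbacked to CV_8U.
```

View pics/z6.png

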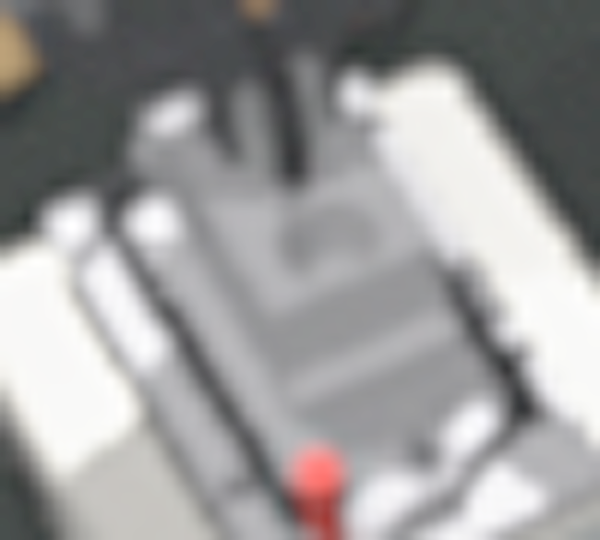

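```bash
cat > fb.py <<'E'
from fit import *
from scipy.optimize import least_squares
def fb(pts,s,o,z,guess=(.59,.29,0)):
    X=np.array([(-.042,.024,.042),(-.042,-.024,.042),(-.05,.024,.012),(-.05,-.024,.012)])[:len(pts)]
    uv=(np.array(pts)+.5)/s-.5+np.array(o)
    print("pred@guess",((proj("top",place(X,(*guess,z)))-o+.5)*s-.5).round(0).tolist())
    r=least_squares(lambda p:(proj("top",place(X,(*p,z)))-uv).ravel(),guess);print(r.x.round(4),r.fun.round(2))
    r=least_squares(lambda p:(proj("top",place(X,p))-uv).ravel(),(*r.x,z));print(r.x.round(4),r.fun.round(2))
E
python3 -c "
from fb import *
fb([(275,318),(430,250),(293,402),(462,330)],12,(230,195),.096,(.5898,.2912,0))
print('side bottom?')"
```

```text
pred@guess [[265.0, 315.0], [433.0, 241.0], [291.0, 405.0], [457.0, 331.0]]
[0.5888 0.2907 0.0015] [-0.56 -0.1   0.58 -0.62  0.11  0.44 -0.13  0.26]
[ 0.6309  0.2768 -0.0071  0.0375] [-0.19 -0.11  0.32 -0.25  0.35  0.08 -0.49  0.29]
side bottom?
```

Emit:
apply_moves([
  {"x": 0,"y": 0.8,"z": 0,"ax": 0,"ay": 0.008,"az": 0,"grip": 1},
  {"x": -0.05,"y": 1.4,"z": 0,"ax": 0,"ay": 0.008,"az": 0,"grip": 1},
  {"x": -0.05,"y": 1.65,"z": 0,"ax": 0,"ay": 0.008,"az": 0,"grip": 1},
  {"x": -0.05,"y": 1.75,"z": 0,"ax": 0,"ay": 0.008,"az": 0,"grip": 1},
  {"x": -0.05,"y": 1.75,"z": 0,"ax": 0,"ay": 0.008,"az": 0,"grip": 1},
])

```text
time_s: 9.75
eef_pos: [0.5905, 0.2911, 0.1535]
eef_rot: [-0.5, 0.5, 0.501, -0.499]
wrist_force: [-0.4, -0.2, -2.6]
opening: 0.106
```

```bash
python3 -c "
from h import *
plan((.590,.2905,.150),1.571)
snap('top','z7',(230,195,280,240),12);print(ctrl.get_obs()['torque'])"
```

```text
t 9.75 pos [0.5905 0.2911 0.1535] yaw 1.571 F [-0.35 -0.19 -2.6 ] open 0.106
  cm [-0.06  0.35  0.05] rv [ 0.0018 -0.0002  0.001 ]
[-0.00651992  0.01836965  0.01772987]
```

View pics/z7.png

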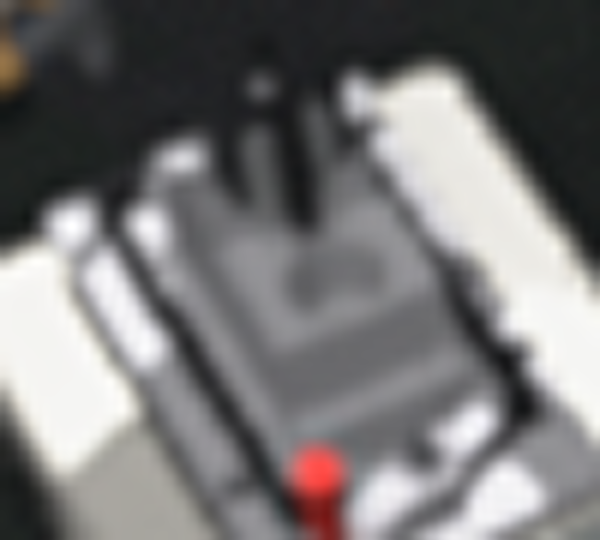

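Emit:
apply_moves([
  {"x": -0.03,"y": 0.15,"z": 0.05,"ax": 0,"ay": 0,"az": 0,"grip": 1},
  {"x": -0.03,"y": 0.3,"z": 0.05,"ax": 0,"ay": 0,"az": 0,"grip": 1},
  {"x": -0.03,"y": 0.3,"z": 0.05,"ax": 0,"ay": 0,"az": 0,"grip": 1},
])

```text
time_s: 10.18
eef_pos: [0.5902, 0.2908, 0.1507]
eef_rot: [-0.5, 0.5, 0.501, -0.499]
wrist_force: [-0.2, -0.0, -2.4]
opening: 0.102
```

Emit:
apply_moves([
  {"x": 0,"y": 0.1,"z": 0,"ax": 0,"ay": 0,"az": 0,"grip": 1},
  {"x": 0,"y": 0.15,"z": 0,"ax": 0,"ay": 0,"az": 0,"grip": 1},
])

```text
time_s: 10.42
eef_pos: [0.5903, 0.2908, 0.1492]
eef_rot: [-0.5, 0.5, 0.501, -0.499]
wrist_force: [0.2, 0.1, -2.2]
opening: 0.112
```

Emit:
apply_moves([
  {"x": 0,"y": 0.1,"z": 0,"ax": 0,"ay": 0,"az": 0,"grip": 1},
  {"x": 0,"y": 0.15,"z": 0,"ax": 0,"ay": 0,"az": 0,"grip": 1},
])

```text
time_s: 10.68
eef_pos: [0.5903, 0.2908, 0.1476]
eef_rot: [-0.5, 0.5, 0.501, -0.499]
wrist_force: [0.7, -0.1, -2.3]
opening: 0.11
```

Emit:
apply_moves([
  {"x": 0,"y": 0.1,"z": 0,"ax": 0,"ay": 0,"az": 0,"grip": 1},
  {"x": 0,"y": 0.15,"z": 0,"ax": 0,"ay": 0,"az": 0,"grip": 1},
])

```text
time_s: 10.92
eef_pos: [0.5903, 0.2908, 0.146]
eef_rot: [-0.5, 0.5, 0.501, -0.499]
wrist_force: [0.7, -0.4, -3.2]
opening: 0.107
```

Emit:
apply_moves([
  {"x": 0,"y": 0.1,"z": 0,"ax": 0,"ay": 0,"az": 0,"grip": 1},
  {"x": 0,"y": 0.15,"z": 0,"ax": 0,"ay": 0,"az": 0,"grip": 1},
  {"x": 0,"y": 0.15,"z": 0,"ax": 0,"ay": 0,"az": 0,"grip": 1},
])

```text
time_s: 11.3
eef_pos: [0.5903, 0.2908, 0.1444]
eef_rot: [-0.5, 0.5, 0.501, -0.499]
wrist_force: [-0.6, 0.2, -2.8]
opening: 0.108
```

```bash
python3 -c "
from h import *
plan((.590,.2905,.143),1.571)
snap('top','z8',(230,195,280,240),12)
snap('side','s8',(260,180,310,230),12)"
```

```text
t 11.3 pos [0.5903 0.2908 0.1444] yaw 1.571 F [-0.6   0.2  -2.85] open 0.108
  cm [-0.03  0.14  0.03] rv [ 0.0026 -0.0003  0.0011]
```

View pics/z8.png

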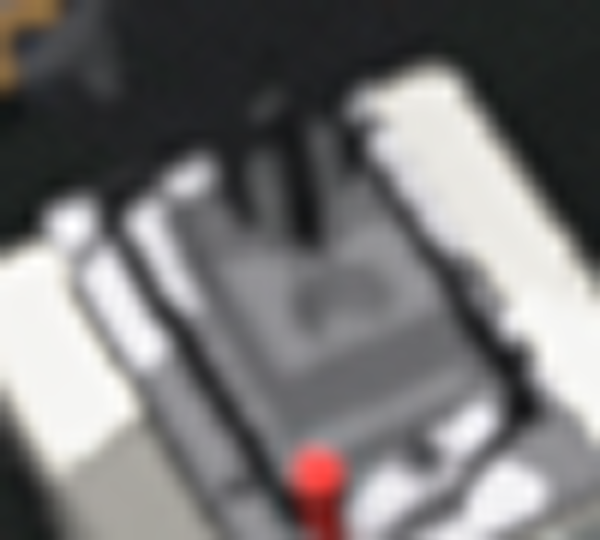

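View pics/s8.png

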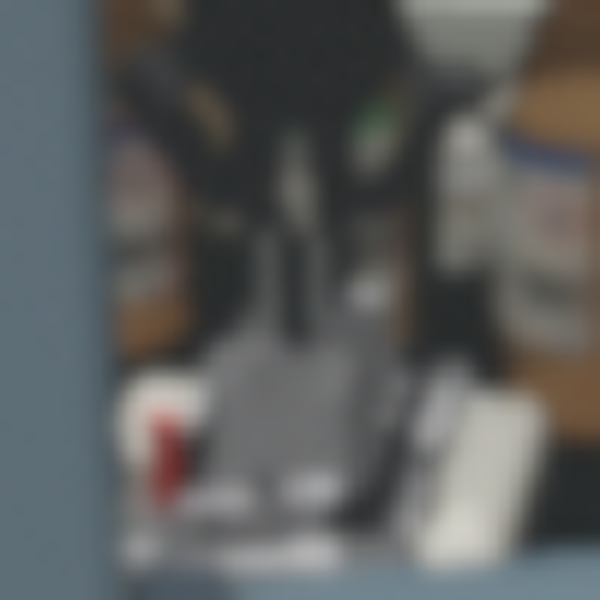

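Force still only the block's weight (about −2.8 N), so it is hanging free; keep lowering until the floor takes the weight.

Emit:
apply_moves([
  {"x": 0,"y": 0.1,"z": 0,"ax": 0,"ay": 0,"az": 0,"grip": 1},
  {"x": 0,"y": 0.15,"z": 0,"ax": 0,"ay": 0,"az": 0,"grip": 1},
  {"x": 0,"y": 0.15,"z": 0,"ax": 0,"ay": 0,"az": 0,"grip": 1},
])

```text
time_s: 11.78
eef_pos: [0.5904, 0.2908, 0.1432]
eef_rot: [-0.5, 0.5, 0.501, -0.499]
wrist_force: [-0.3, -0.2, -0.2]
opening: 0.106
```

Emit:
apply_moves([
  {"x": 0,"y": 0,"z": 0,"ax": 0,"ay": 0,"az": 0,"grip": 0.5},
  {"x": 0,"y": 0,"z": 0,"ax": 0,"ay": 0,"az": 0,"grip": 0.5},
  {"x": 0,"y": 0,"z": 0,"ax": 0,"ay": 0,"az": 0,"grip": 0.5},
  {"x": 0,"y": -3,"z": 0,"ax": 0,"ay": 0,"az": 0,"grip": 0.5},
  {"x": 0,"y": -9,"z": 0,"ax": 0,"ay": 0,"az": 0,"grip": 0.5},
  {"x": 0,"y": -12,"z": 0,"ax": 0,"ay": 0,"az": 0,"grip": 0.5},
  {"x": 0,"y": -12,"z": 0,"ax": 0,"ay": 0,"az": 0,"grip": 0.5},
])

```text
time_s: 12.65
eef_pos: [0.5917, 0.2912, 0.2673]
eef_rot: [-0.498, 0.502, 0.503, -0.497]
wrist_force: [-0.3, 0.2, -1.0]
opening: 0.496
```

```bash
python3 -c "
from h import *
plan((.590,.2905,.263),1.571)
snap('top','z9',(225,190,285,240),12)
snap('side','s9',(260,180,310,230),12)"
```

```text
t 12.65 pos [0.5917 0.2912 0.2673] yaw 1.571 F [-0.3   0.19 -0.96] open 0.496
  cm [-0.07  0.43  0.18] rv [ 0.0097 -0.0002  0.0031]
```

View pics/z9.png

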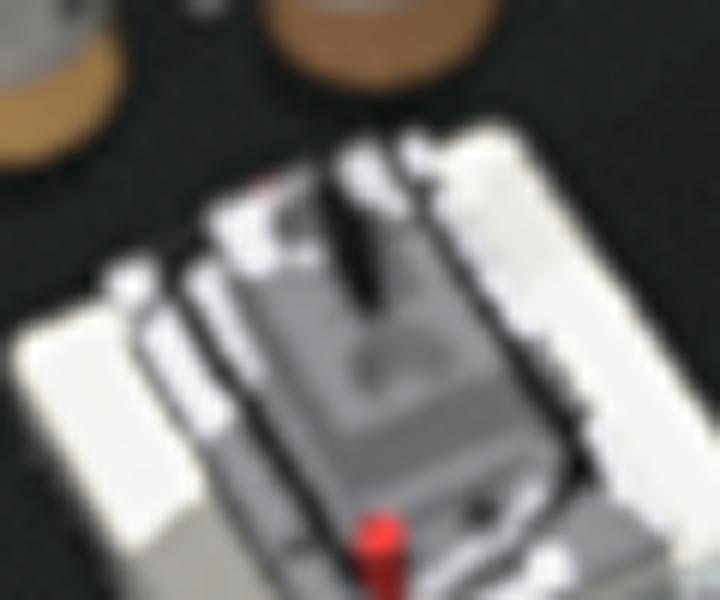

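View pics/s9.png

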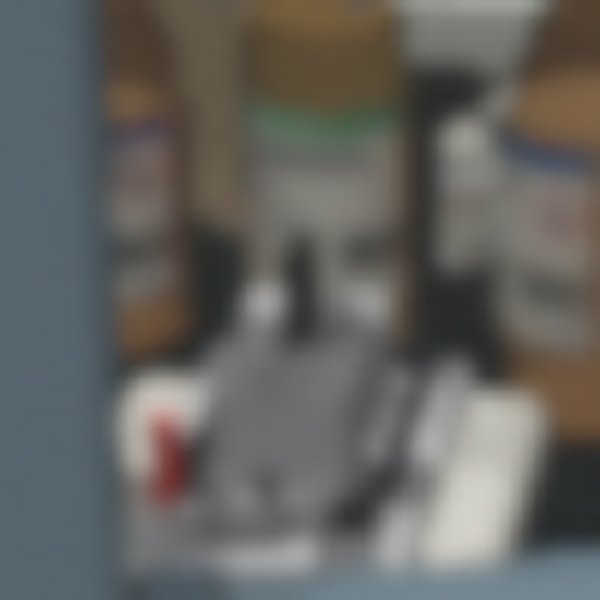

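```bash
python3 -c "
from fit import *
from scipy.optimize import least_squares
X=np.array([(.042,.024,.042),(-.042,-.024,.042),(-.042,.024,.042),(.042,-.024,.042)])
uv=(np.array([(205,222),(515,370),(345,440),(372,140)])+.5)/12-.5+np.array((225,190))
for z in (.069,.077):
  print((((proj('top',place(X,(.5904,.2908,0,z))))-(225,190)+.5)*12-.5).round(0).tolist())
  r=least_squares(lambda p:(proj('top',place(X,(*p,z)))-uv).ravel(),(.59,.29,0));print(z,r.x.round(4),r.fun.round(2),r.cost)
print('pin top at z .121:',onz('top',(225+(381+.5)/12-.5,190+(535+.5)/12-.5),.121))
"
```

```text
[[206.0, 214.0], [503.0, 361.0], [337.0, 435.0], [368.0, 145.0]]
0.069 [0.5883 0.2901 0.0152] [ 0.41 -0.12 -0.37 -0.53  0.05 -0.07 -0.09  0.78] 0.6108050941726759
[[202.0, 196.0], [500.0, 343.0], [333.0, 416.0], [365.0, 126.0]]
0.077 [0.5823 0.2919 0.0148] [ 0.33 -0.17 -0.28 -0.49  0.04  0.01 -0.07  0.7 ] 0.47300001151979315
pin top at z .121: [0.50690534 0.32038409 0.121     ]
```

```bash
python3 -c "
from h import *
g=lambda a:(np.array(a)+.5)/8-.5+np.array((220,190))
for n,a,z in (('pin top',(292,352),.121),('pin base',(300,400),.087),('dot',(362,345),.083),('dot',(362,345),.069),('bar',(310,435),.085),('bar',(345,400),.085),('bar',(375,378),.085),('bar',(420,325),.085),('rim end',(430,308),.082)): print(n,onz('top',g(a),z)[:2].round(4))
print('guess pin vertical check', (proj('top',[(.507,.32,.121),(.507,.32,.087)])*8+3.5-np.array((220,190))*8).round())
"
python3 - <<'E'
import cv2
im=cv2.imread('pics/top0.png')[225:255,240:285]
cv2.imwrite('pics/cl.png',cv2.resize(im,None,fx=16,fy=16,interpolation=cv2.INTER_CUBIC))
E
```

```text
pin top [0.5092 0.3201]
pin base [0.5104 0.3201]
dot [0.5247 0.2868]
dot [0.5343 0.2836]
bar [0.495  0.3233]
bar [0.503  0.3044]
bar [0.5066 0.2897]
bar [0.5207 0.2631]
rim end [0.5282 0.2552]
guess pin vertical check [[295. 356.]
 [304. 406.]]
```

View pics/cl.png

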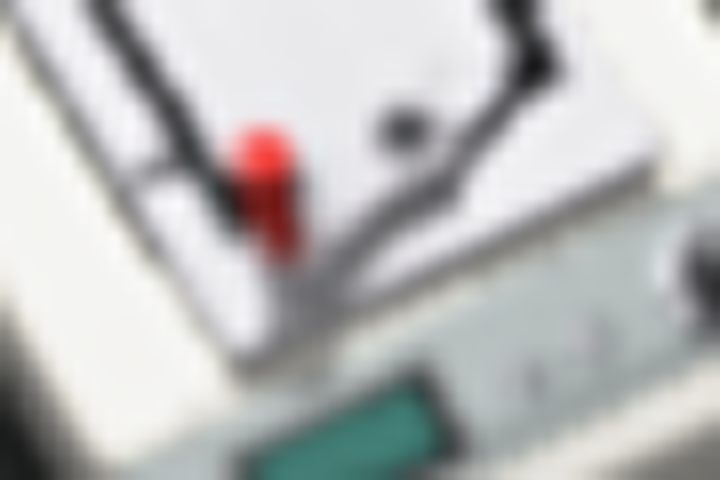

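```bash
python3 -c "
from h import *
plan((.528,.327,.20),1.65)"
```

```text
t 12.75 pos [0.5897 0.2905 0.2626] yaw 1.571 F [-0.57  0.4  -0.62] open 0.503
  cm [3.64 6.25 6.19] rv [ 0.0024 -0.0793  0.0009]
```

Emit:
apply_moves([
  {"x": 1.8,"y": 1.5,"z": 3.1,"ax": 0,"ay": -0.04,"az": 0,"grip": 1},
  {"x": 3.6,"y": 4,"z": 6.0,"ax": 0,"ay": -0.08,"az": 0,"grip": 1},
  {"x": 3.6,"y": 6.2,"z": 6.2,"ax": 0.002,"ay": -0.08,"az": 0,"grip": 1},
  {"x": 3.6,"y": 6.2,"z": 6.2,"ax": 0.002,"ay": -0.08,"az": 0,"grip": 1},
  {"x": 3.6,"y": 6.2,"z": 6.2,"ax": 0.002,"ay": -0.08,"az": 0,"grip": 1},
])

```text
time_s: 13.38
eef_pos: [0.5281, 0.3264, 0.2003]
eef_rot: [-0.48, 0.48, 0.52, -0.519]
wrist_force: [0.6, -0.6, 1.0]
opening: -0.002
```

```bash
python3 -c "
from h import *
plan((.528,.327,.123),1.65)
snap('top','z10',(225,180,285,245),9)
snap('side','s10',(260,180,310,230),10)"
```

```text
t 13.38 pos [0.5281 0.3264 0.2003] yaw 1.65 F [ 0.61 -0.64  1.03] open -0.002
  cm [0.06 7.73 0.01] rv [-0.0002  0.0003  0.0006]
```

View pics/z10.png

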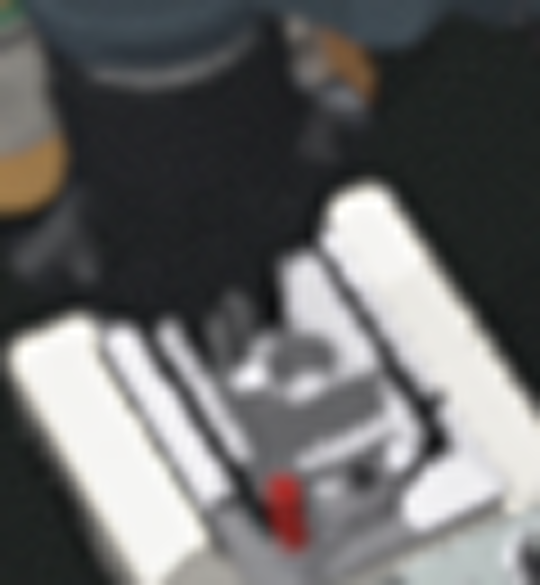

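View pics/s10.png

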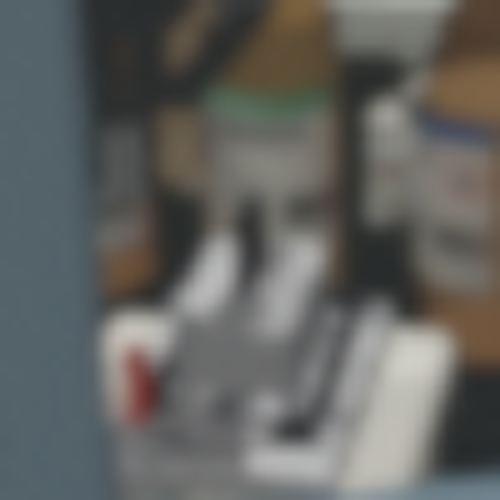

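```bash
python3 -c "
from h import *
u=proj('top',[(.5281,.3264,.1753),(.517,.3264,.1753),(.5281,.3264+.01,.1753),(.5281,.3264-.01,.1753),(.5281,.3264,.2)])
print(((u-(225,180))*9).round())"
```

```text
[[221. 355.]
 [235. 378.]
 [193. 367.]
 [248. 343.]
 [212. 309.]]
```

Emit:
apply_moves([
  {"x": 0.05,"y": 3,"z": 0,"ax": 0,"ay": 0,"az": 0,"grip": 1},
  {"x": 0.05,"y": 5,"z": 0,"ax": 0,"ay": 0,"az": 0,"grip": 1},
  {"x": 0.05,"y": 6.5,"z": 0,"ax": 0,"ay": 0,"az": 0,"grip": 1},
  {"x": 0.05,"y": 7.5,"z": 0,"ax": 0,"ay": 0,"az": 0,"grip": 1},
  {"x": 0.05,"y": 7.7,"z": 0,"ax": 0,"ay": 0,"az": 0,"grip": 1},
])

```text
time_s: 14.1
eef_pos: [0.5287, 0.327, 0.1238]
eef_rot: [-0.48, 0.48, 0.52, -0.519]
wrist_force: [0.6, 0.7, 0.9]
opening: -0.004
```

```bash
cat >> h.py <<'E'
def arc(ths,d=.017,piv=(.520,.2885),z=.123,dy=0.):
    for th in ths:
        c,s=np.cos(th),np.sin(th)
        p=(piv[0]-.034*s+d*c,piv[1]+.034*c+d*s,z)
        print("th",round(th,2));plan(p,np.pi/2+th+dy)
E
python3 -c "
from h import *
arc([.35,.6,.85,1.1,1.35,1.5])
snap('top','z11',(225,180,285,245),9)"
```

```text
th 0.35
t 14.1 pos [0.5287 0.327  0.1238] yaw 1.65 F [0.55 0.67 0.86] open -0.004
  cm [-0.04  0.07  0.44] rv [ 0.001  -0.2707  0.0008]
th 0.6
t 14.1 pos [0.5287 0.327  0.1238] yaw 1.65 F [0.55 0.67 0.86] open -0.004
  cm [0.02 0.07 1.39] rv [ 0.0011 -0.5207  0.0007]
th 0.85
t 14.1 pos [0.5287 0.327  0.1238] yaw 1.65 F [0.55 0.67 0.86] open -0.004
  cm [-0.15  0.07  2.32] rv [ 1.200e-03 -7.707e-01  6.000e-04]
th 1.1
t 14.1 pos [0.5287 0.327  0.1238] yaw 1.65 F [0.55 0.67 0.86] open -0.004
  cm [-0.54  0.07  3.18] rv [ 1.3000e-03 -1.0207e+00  4.0000e-04]
th 1.35
t 14.1 pos [0.5287 0.327  0.1238] yaw 1.65 F [0.55 0.67 0.86] open -0.004
  cm [-1.14  0.07  3.92] rv [ 1.4000e-03 -1.2707e+00  3.0000e-04]
th 1.5
t 14.1 pos [0.5287 0.327  0.1238] yaw 1.65 F [0.55 0.67 0.86] open -0.004
  cm [-1.58  0.07  4.28] rv [ 1.4000e-03 -1.4207e+00  2.0000e-04]
```

View pics/z11.png

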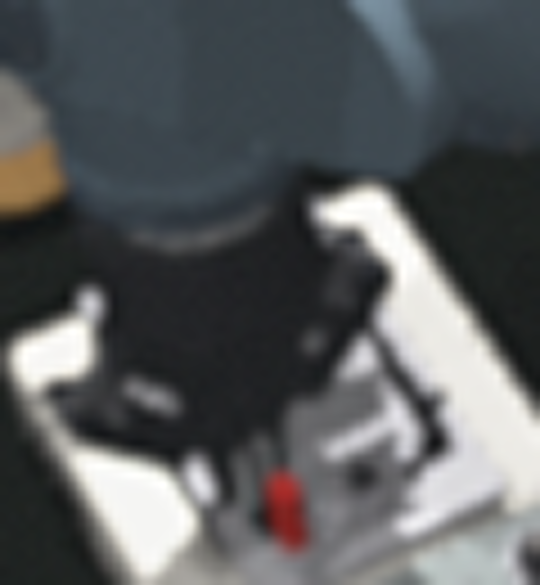

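Emit:
apply_moves([
  {"x": 0,"y": 0,"z": 0.25,"ax": 0,"ay": -0.15,"az": 0,"grip": 1},
  {"x": -0.05,"y": 0,"z": 0.45,"ax": 0,"ay": -0.27,"az": 0,"grip": 1},
  {"x": -0.02,"y": 0,"z": 0.9,"ax": 0,"ay": -0.4,"az": 0,"grip": 1},
  {"x": 0.02,"y": 0,"z": 1.4,"ax": 0,"ay": -0.52,"az": 0,"grip": 1},
])

```text
time_s: 14.65
eef_pos: [0.5161, 0.3266, 0.1253]
eef_rot: [-0.328, 0.33, 0.627, -0.624]
wrist_force: [2.5, 0.4, -0.2]
opening: -0.0
```

```bash
python3 -c "
from h import *
arc([.6])
snap('top','z12',(225,180,285,245),9)"
```

```text
th 0.6
t 14.65 pos [0.5161 0.3266 0.1253] yaw 2.174 F [ 2.48  0.45 -0.21] open -0.0
  cm [0.04 0.23 0.13] rv [ 0.0051  0.0033 -0.0007]
```

View pics/z12.png

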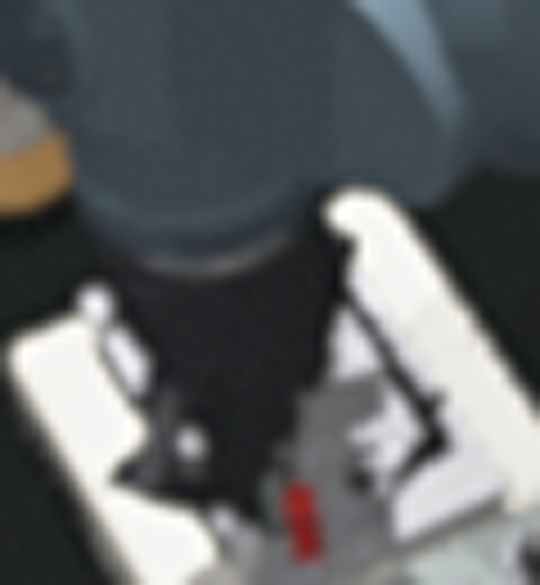

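```bash
python3 -c "
from h import *
arc([.75,.9,1.05,1.2])"
```

```text
th 0.75
t 14.7 pos [0.5154 0.3266 0.1251] yaw 2.179 F [ 0.87  0.65 -0.47] open 0.003
  cm [0.22 0.21 0.6 ] rv [ 0.0043 -0.1419 -0.0007]
th 0.9
t 14.7 pos [0.5154 0.3266 0.1251] yaw 2.179 F [ 0.87  0.65 -0.47] open 0.003
  cm [0.36 0.21 1.15] rv [ 0.0042 -0.2919 -0.0011]
th 1.05
t 14.7 pos [0.5154 0.3266 0.1251] yaw 2.179 F [ 0.87  0.65 -0.47] open 0.003
  cm [0.41 0.21 1.72] rv [ 0.0042 -0.4419 -0.0014]
th 1.2
t 14.7 pos [0.5154 0.3266 0.1251] yaw 2.179 F [ 0.87  0.65 -0.47] open 0.003
  cm [0.38 0.2  2.29] rv [ 0.0041 -0.5919 -0.0017]
```

Emit:
apply_moves([
  {"x": 0.22,"y": 0.1,"z": 0.6,"ax": 0.004,"ay": -0.14,"az": 0,"grip": 1},
  {"x": 0.36,"y": 0.1,"z": 1.15,"ax": 0.004,"ay": -0.29,"az": 0,"grip": 1},
  {"x": 0.41,"y": 0.1,"z": 1.7,"ax": 0.004,"ay": -0.44,"az": 0,"grip": 1},
  {"x": 0.38,"y": 0.1,"z": 2.2,"ax": 0.004,"ay": -0.57,"az": 0,"grip": 1},
])

```text
time_s: 15.2
eef_pos: [0.4958, 0.318, 0.1252]
eef_rot: [-0.136, 0.138, 0.694, -0.693]
wrist_force: [0.6, 2.3, -0.0]
opening: 0.001
```

```bash
python3 -c "
from h import *
arc([1.2,1.3,1.4,1.45,1.5,1.57]);print(ctrl.get_obs()['q'])
snap('top','z13',(225,180,285,245),9)"
```

```text
th 1.2
t 15.2 pos [0.4958 0.318  0.1252] yaw 2.751 F [ 0.58  2.32 -0.04] open 0.001
  cm [0.07 0.22 0.17] rv [ 0.0021 -0.0194 -0.0028]
th 1.3
t 15.2 pos [0.4958 0.318  0.1252] yaw 2.751 F [ 0.58  2.32 -0.04] open 0.001
  cm [0.22 0.22 0.52] rv [ 0.0019 -0.1194 -0.0029]
th 1.4
t 15.2 pos [0.4958 0.318  0.1252] yaw 2.751 F [ 0.58  2.32 -0.04] open 0.001
  cm [0.33 0.22 0.88] rv [ 0.0018 -0.2194 -0.0029]
th 1.45
t 15.2 pos [0.4958 0.318  0.1252] yaw 2.751 F [ 0.58  2.32 -0.04] open 0.001
  cm [0.37 0.22 1.07] rv [ 0.0017 -0.2694 -0.003 ]
th 1.5
t 15.2 pos [0.4958 0.318  0.1252] yaw 2.751 F [ 0.58  2.32 -0.04] open 0.001
  cm [0.4  0.21 1.26] rv [ 0.0016 -0.3194 -0.003 ]
th 1.57
t 15.2 pos [0.4958 0.318  0.1252] yaw 2.751 F [ 0.58  2.32 -0.04] open 0.001
  cm [0.43 0.21 1.52] rv [ 0.0015 -0.3894 -0.0031]
[ 3.69112585e-01  3.56585207e-01  1.67403500e+00 -4.05565608e-04
  1.10755159e+00 -2.38213229e+00]
```

View pics/z13.png

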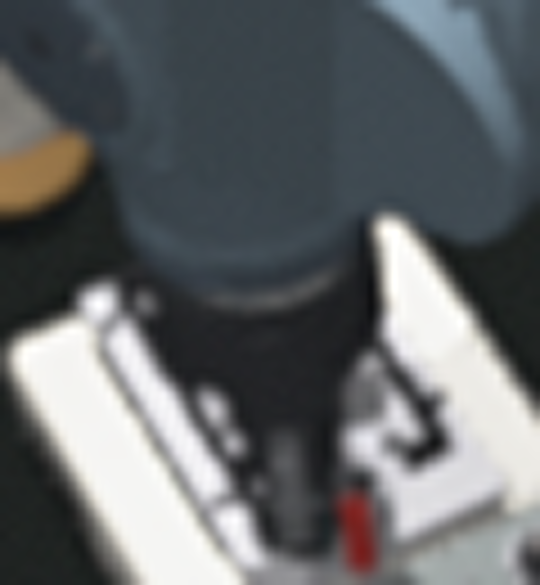

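Clip follows at ~2.4 N, no jam. Next small steps towards the stop.

Emit:
apply_moves([
  {"x": 0.15,"y": 0.1,"z": 0.4,"ax": 0,"ay": -0.08,"az": 0,"grip": 1},
  {"x": 0.25,"y": 0.1,"z": 0.8,"ax": 0,"ay": -0.18,"az": 0,"grip": 1},
  {"x": 0.35,"y": 0.1,"z": 1.1,"ax": 0,"ay": -0.27,"az": 0,"grip": 1},
])

```text
time_s: 15.62
eef_pos: [0.4881, 0.3094, 0.1249]
eef_rot: [-0.04, 0.042, 0.707, -0.705]
wrist_force: [-0.6, 3.4, 1.1]
opening: 0.0
```

```bash
python3 -c "
from h import *
arc([1.5,1.57])"
```

```text
th 1.5
t 15.62 pos [0.4881 0.3094 0.1249] yaw 3.026 F [-0.56  3.44  1.07] open 0.0
  cm [0.07 0.19 0.17] rv [ 0.0021 -0.045  -0.0034]
th 1.57
t 15.62 pos [0.4881 0.3094 0.1249] yaw 3.026 F [-0.56  3.44  1.07] open 0.0
  cm [0.17 0.19 0.41] rv [ 0.0019 -0.115  -0.0035]
```

Now translate (no more rotation) in 1.5–2 mm steps until the stop is felt.

Emit:
apply_moves([
  {"x": 0.05,"y": 0.1,"z": 0.15,"ax": 0,"ay": -0.06,"az": 0,"grip": 1},
  {"x": 0.1,"y": 0.1,"z": 0.25,"ax": 0,"ay": -0.09,"az": 0,"grip": 1},
])

```text
time_s: 15.88
eef_pos: [0.4871, 0.3076, 0.1247]
eef_rot: [-0.008, 0.011, 0.708, -0.706]
wrist_force: [-1.7, 2.0, 2.3]
opening: 0.004
```

Emit:
apply_moves([
  {"x": 0,"y": 0,"z": 0.15,"ax": 0,"ay": 0,"az": 0,"grip": 1},
])

```text
time_s: 16.0
eef_pos: [0.487, 0.3064, 0.125]
eef_rot: [-0.009, 0.012, 0.708, -0.706]
wrist_force: [-2.7, 2.1, -0.1]
opening: 0.001
```

Emit:
apply_moves([
  {"x": 0,"y": 0,"z": 0.12,"ax": 0,"ay": 0,"az": 0,"grip": 1},
])

```text
time_s: 16.12
eef_pos: [0.4869, 0.3053, 0.1251]
eef_rot: [-0.009, 0.012, 0.708, -0.706]
wrist_force: [-1.1, 1.6, 0.0]
opening: 0.001
```

Emit:
apply_moves([
  {"x": 0,"y": 0,"z": 0.12,"ax": 0,"ay": 0,"az": 0,"grip": 1},
])

```text
time_s: 16.25
eef_pos: [0.4867, 0.304, 0.125]
eef_rot: [-0.01, 0.012, 0.708, -0.706]
wrist_force: [-1.7, 2.0, 1.3]
opening: -0.004
```

Emit:
apply_moves([
  {"x": 0,"y": 0,"z": 0.1,"ax": 0,"ay": 0,"az": 0,"grip": 1},
  {"x": 0,"y": 0,"z": 0.1,"ax": 0,"ay": 0,"az": 0,"grip": 1},
])

```text
time_s: 16.5
eef_pos: [0.4867, 0.3032, 0.125]
eef_rot: [-0.01, 0.013, 0.708, -0.706]
wrist_force: [-2.4, 3.6, 0.8]
opening: -0.001
```

Emit:
apply_moves([
  {"x": 0,"y": 0,"z": 0.1,"ax": 0,"ay": 0,"az": 0,"grip": 1},
  {"x": 0,"y": 0,"z": 0.1,"ax": 0,"ay": 0,"az": 0,"grip": 1},
])

```text
time_s: 16.75
eef_pos: [0.4867, 0.3025, 0.1251]
eef_rot: [-0.01, 0.013, 0.709, -0.705]
wrist_force: [-1.8, 4.4, 0.2]
opening: 0.004
```

```bash
python3 -c "
from h import *
plan((.487,.303,.125))
snap('top','z14',(225,180,285,245),9)"
```

```text
t 16.75 pos [0.4867 0.3025 0.1251] yaw 3.11 F [-1.76  4.42  0.16] open 0.004
  cm [-0.02  0.01 -0.05] rv [ 0.0047  0.     -0.004 ]
```

View pics/z14.png

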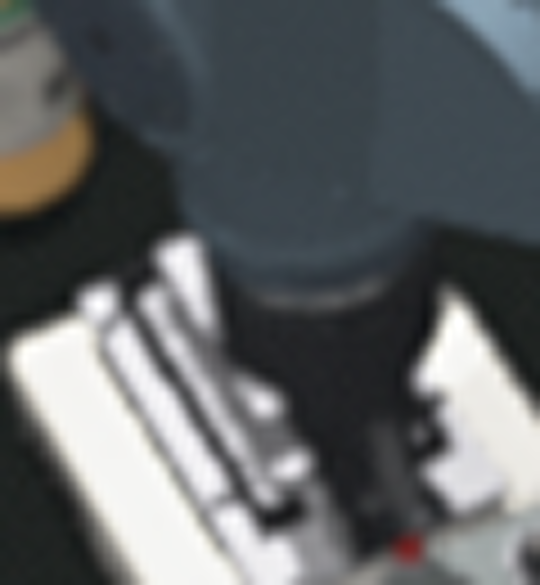

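Emit:
apply_moves([
  {"x": 0,"y": 0,"z": 0.15,"ax": 0,"ay": 0,"az": 0,"grip": 1},
  {"x": 0,"y": 0,"z": 0.15,"ax": 0,"ay": 0,"az": 0,"grip": 1},
  {"x": 0,"y": 0,"z": 0.15,"ax": 0,"ay": 0,"az": 0,"grip": 1},
])

```text
time_s: 17.18
eef_pos: [0.4867, 0.3017, 0.1252]
eef_rot: [-0.01, 0.013, 0.709, -0.705]
wrist_force: [-1.1, 6.4, 0.2]
opening: -0.005
```

Emit:
apply_moves([
  {"x": 0,"y": 0,"z": 0.15,"ax": 0,"ay": 0,"az": 0,"grip": 1},
  {"x": 0,"y": 0,"z": 0.15,"ax": 0,"ay": 0,"az": 0,"grip": 1},
  {"x": 0,"y": 0,"z": 0.15,"ax": 0,"ay": 0,"az": 0,"grip": 1},
])

```text
time_s: 17.55
eef_pos: [0.4868, 0.3012, 0.1253]
eef_rot: [-0.01, 0.013, 0.71, -0.704]
wrist_force: [0.2, 8.3, -0.2]
opening: -0.002
```

Emit:
apply_moves([
  {"x": 0,"y": 0,"z": -1,"ax": 0,"ay": 0,"az": 0,"grip": 1},
  {"x": 0,"y": 0,"z": -2,"ax": 0,"ay": 0,"az": 0,"grip": 1},
  {"x": 0,"y": -5,"z": -2,"ax": 0,"ay": 0,"az": 0,"grip": 1},
  {"x": 0,"y": -10,"z": -2,"ax": 0,"ay": 0,"az": 0,"grip": 1},
  {"x": 0,"y": -16,"z": -2,"ax": 0,"ay": 0,"az": 0,"grip": 1},
  {"x": 0,"y": -20,"z": -2,"ax": 0,"ay": 0,"az": 0,"grip": 1},
  {"x": 0,"y": -20,"z": -2,"ax": 0,"ay": 0,"az": 0,"grip": 1},
])

```text
time_s: 18.42
eef_pos: [0.4883, 0.3204, 0.3303]
eef_rot: [-0.007, 0.016, 0.711, -0.703]
wrist_force: [0.0, -0.3, -0.2]
opening: -0.002
```

```bash
python3 -c "
from h import *
plan((.487,.303,.125))
snap('top','z15',(225,190,285,250),10)
im=cv2.cvtColor(vision.camera('top'),cv2.COLOR_RGB2HSV)
snap('side','s15',(250,170,320,240),9)"
```

```text
t 18.43 pos [0.4883 0.3204 0.3303] yaw 3.109 F [ 0.05 -0.28 -0.24] open -0.002
  cm [ 0.34 20.5   1.96] rv [ 0.0105  0.0001 -0.0131]
```

View pics/z15.png

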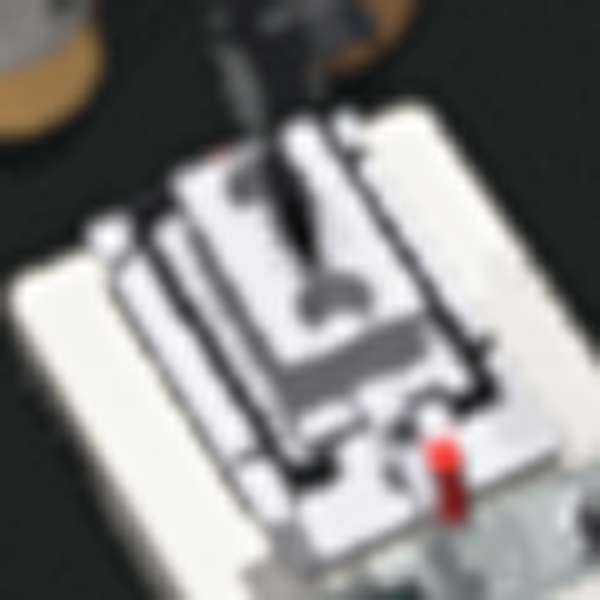

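View pics/s15.png

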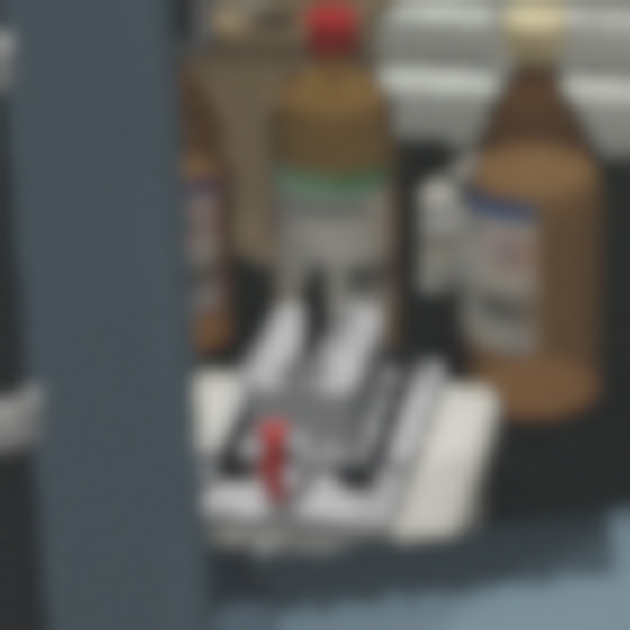

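```bash
python3 -c "
from fit import *
from scipy.optimize import least_squares
g=lambda a:(np.array(a)+.5)/10-.5+np.array((225,190))
print('pin top',onz('top',g((445,452)),.121),'start same method (z9)',(.507,.3204))
for z in (.088,.092): print('bolt',onz('top',g((398,475)),z), onz('top',g((400,435)),z))
X=np.array([(.042,.024,.042),(-.042,-.024,.042),(-.042,.024,.042),(.042,-.024,.042)])
uv=g([(172,182),(422,315),(290,362),(305,118)])
for z in (.069,.077):
  r=least_squares(lambda p:(proj('top',place(X,(*p,z)))-uv).ravel(),(.59,.29,0));print(z,r.x.round(4),r.fun.round(2))
  print((((proj('top',place(X,(.5904,.2908,0,z))))-(225,190)+.5)*10-.5).round(0).tolist())
"
```

```text
pin top [0.48549252 0.28753321 0.121     ] start same method (z9) (0.507, 0.3204)
bolt [0.50702077 0.29642364 0.088     ] [0.520467   0.28924717 0.088     ]
bolt [0.50434325 0.29730385 0.092     ] [0.51774427 0.29015151 0.092     ]
0.069 [0.5885 0.2906 0.0084] [ 0.14  0.11  0.08 -1.12 -0.51  0.4   0.31  0.65]
[[171.0, 178.0], [419.0, 301.0], [281.0, 362.0], [307.0, 121.0]]
0.077 [0.5825 0.2925 0.008 ] [ 0.06  0.06  0.16 -1.08 -0.53  0.48  0.32  0.56]
[[168.0, 163.0], [417.0, 285.0], [278.0, 347.0], [304.0, 105.0]]
```

```bash
python3 -c "
from h import *
print(ticket.hand_in())"
```

```text
the job is handed in; nothing more can be done
None
```

The block is home in the nest with its red mark towards the red dot. The red-pinned clip is closed over its foot, and the job is handed in at about 18.5 s of the 58 s allowed.

**Block:**
- I gripped it by the tab and turned it in the air to confirm which end carries the red mark.
- It dropped straight over the key, so no shuffling was needed.
- At tool height 143 mm, the height worked out for home, the wrist force went from about −2.8 N to −0.2 N as the floor took the weight. It never touched the key on the way down.

**Clip:**
- I pushed the pin round with the closed fingers at about 2–3 N until it stopped; the final force was about 8 N.
- The pin ended almost exactly to −x of the pivot, at about 1.6 rad, and the clip passed over the foot without catching.

**Last checks:**
- The final top picture fits a fully seated block at about (0.589, 0.291) m.
- The picture fit cannot by itself tell home from held up on the key. That rests on the height at which the weight was taken and on the clip closing freely.
- The gripper was clear, about 20 cm above everything.
- I kept well away from the vials and the wash bottle, but did not look at them again at the end.

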